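# Book in a rock sample: tip out the chips, seat the blocks, scan their labels

### The job

Book in this rock sample: first tip the pan so that all the rock chips fall into the orange tray, and stand it upright on its round mat again; then seat every specimen block there is (two or three) flat in the carrier pocket of its own colour. Then take the scanner and, in the order blue, green, yellow, aim its beam at the label of each seated block from about 8 cm and hold it steady for a second, and finally lay the scanner back in its cradle. Leave the other things on the bench where they are.

Things in the scene. Friction and masses are not known exactly. Their poses are not given: they have to be found in the camera images.
- mat: round black rubber mat, 124 mm across, 3 mm thick, fixed to the bench; origin at the centre of its underside. The pan's place
- pan: open steel pan, 60 mm across at the base, 104 mm at the rim, 50 mm high, wall 3, floor 4 mm, 0.22 kg. Origin under its centre, z up. Pours over its +x lip at (52, 0, 50) mm. On its -x side a blue handle: flat bar 14 mm thick (y), 20 mm wide, rising at 45 degrees from the rim to about (-110, 0, 100) mm; hold it at (-92, 0, 82) mm
- chip1: rock chip, brown or grey, about 17 mm across and 15 mm high; starts in the pan. Origin at the centre of one flat end
- chip2: rock chip, brown or grey, about 17 mm across and 15 mm high; starts in the pan. Origin at the centre of one flat end
- chip3: rock chip, brown or grey, about 17 mm across and 15 mm high; starts in the pan. Origin at the centre of one flat end
- chip4: rock chip, brown or grey, about 17 mm across and 15 mm high; starts in the pan. Origin at the centre of one flat end
- tray: orange plastic sorting tray, fixed, 180 mm (x) by 150 mm (y), 45 mm high, wall 4 mm, open at the top; origin at the centre of its underside
- carrier: aluminium carrier plate, fixed, 72 mm (x) by 206 mm (y), 14 mm high; three pockets in a row along y, 65 mm apart, each 33 mm (x) by 47 mm (y), 8 mm deep, floor and a bar before it coloured blue, green or yellow; origin under its centre
- pocket_blue (a point): centre of the floor of the blue pocket, 6 mm above the bench; axes as the carrier's
- pocket_green (a point): centre of the floor of the green pocket, 6 mm above the bench; axes as the carrier's
- pocket_yellow (a point): centre of the floor of the yellow pocket, 6 mm above the bench; axes as the carrier's
- block_blue: blue resin specimen block, 30 mm (x) by 44 mm (y) by 22 mm high, about 60 g, with a white bar-code label on top; origin at the centre of its underside, z up. May be absent. Either way round fits its pocket
- block_green: green resin specimen block, 30 mm (x) by 44 mm (y) by 22 mm high, about 60 g, with a white bar-code label on top; origin at the centre of its underside, z up. May be absent. Either way round fits its pocket
- block_yellow: yellow resin specimen block, 30 mm (x) by 44 mm (y) by 22 mm high, about 60 g, with a white bar-code label on top; origin at the centre of its underside, z up. May be absent. Either way round fits its pocket
- label_blue (a point): centre of the bar-code label on the blue block: the middle of its top face, 22 mm above its origin. The label measures 20 by 30 mm
- label_green (a point): centre of the bar-code label on the green block: the middle of its top face, 22 mm above its origin. The label measures 20 by 30 mm
- label_yellow (a point): centre of the bar-code label on the yellow block: the middle of its top face, 22 mm above its origin. The label measures 20 by 30 mm
- cradle: black fixed cradle: two notched saddles at x = -55 and 37 mm, each 14 mm thick, notch floor 65 mm above the bench, notch 42 mm wide (y), cheeks 16 mm high with yellow tops; base 160 by 70 mm; origin under its centre. The scanner rests with its origin 65 mm above the cradle's origin, axes along the cradle's
- scanner: hand scanner, 0.18 kg: straight grey handle 135 mm long (x -72 to 62 mm), 30 mm wide (y), 26 mm high (z 0 to 26), and at its front (+x) a black head 50 mm long, 46 mm wide, bent 45 degrees down. Origin on the underside of the handle, x forward, z up; hold it near its balance point (12, 0, 13) mm
- beam (a point): centre of the red scan window at the end of the scanner's head, at (95, 0, -18) mm in the scanner's frame; its own x axis is the beam, pointing forward and 45 degrees down when the handle is level (y axis as the scanner's y). It reads a label that lies in the beam 40 to 120 mm from the window
- jar: amber sample jar, 52 mm across, 70 mm high: a bystander; origin under its centre
- wash_bottle: white wash bottle with red cap, 64 mm across, 150 mm high: a bystander; origin under its centre
- core: reddish rock core standing on end, 38 mm across, 45 mm high: a bystander; origin under its centre
- brush: brush, 160 mm long, lying on the bench: a bystander
There are look-alikes about, which are no part of the job. Several things have the shape of the block_blue; the one meant has the colours described above.

How it is judged:
On the way, in this order (a step that is already met when the one before it is completed fails the run):
1. the pan is tipped over the tray (angle between pan's own z axis and vertical above 1.1 rad and horizontal distance between pan and tray below 0.17 m), for 0.1 s.
2. all chips lie in the tray and the pan stands upright on its mat again, let go (x of chip1 in the frame of tray between -0.09 and 0.09 m and y of chip1 in the frame of tray between -0.075 and 0.075 m and z of chip1 in the frame of tray between -0.005 and 0.04 m and x of chip2 in the frame of tray between -0.09 and 0.09 m and y of chip2 in the frame of tray between -0.075 and 0.075 m and z of chip2 in the frame of tray between -0.005 and 0.04 m and x of chip3 in the frame of tray between -0.09 and 0.09 m and y of chip3 in the frame of tray between -0.075 and 0.075 m and z of chip3 in the frame of tray between -0.005 and 0.04 m and x of chip4 in the frame of tray between -0.09 and 0.09 m and y of chip4 in the frame of tray between -0.075 and 0.075 m and z of chip4 in the frame of tray between -0.005 and 0.04 m and horizontal distance between pan and mat below 0.03 m and angle between pan's own z axis and vertical below 0.1 rad and z of pan in the frame of mat below 0.008 m and contact force between pan and the fingers below 0.1 N), for 0.3 s.
3. every block present is seated flat and square in the pocket of its colour, let go (horizontal distance between block_blue and pocket_blue below 0.004 m and z of block_blue in the frame of pocket_blue between -0.004 and 0.003 m and angle between each of block_blue, block_green, block_yellow's own z axis and vertical below 0.07 rad and angle between the x axis of each of block_blue, block_green, block_yellow and the x axis of carrier, either way round below 0.13 rad and contact force between each of block_blue, block_green, block_yellow and the fingers below 0.1 N and horizontal distance between block_green and pocket_green below 0.004 m and z of block_green in the frame of pocket_green between -0.004 and 0.003 m and horizontal distance between block_yellow and pocket_yellow below 0.004 m and z of block_yellow in the frame of pocket_yellow between -0.004 and 0.003 m), for 0.3 s.
4. the beam is held steady on the label of the seated blue block (horizontal distance between block_blue and pocket_blue below 0.004 m and z of block_blue in the frame of pocket_blue between -0.004 and 0.003 m and angle between block_blue's own z axis and vertical below 0.07 rad and angle between the x axis of block_blue and the x axis of carrier, either way round below 0.13 rad and x of label_blue in the frame of beam between 0.04 and 0.12 m and y of label_blue in the frame of beam between -0.01 and 0.01 m and z of label_blue in the frame of beam between -0.01 and 0.01 m and z of beam in the frame of label_blue above 0.025 m), for 0.8 s.
5. the beam is held steady on the label of the seated green block (horizontal distance between block_green and pocket_green below 0.004 m and z of block_green in the frame of pocket_green between -0.004 and 0.003 m and angle between block_green's own z axis and vertical below 0.07 rad and angle between the x axis of block_green and the x axis of carrier, either way round below 0.13 rad and x of label_green in the frame of beam between 0.04 and 0.12 m and y of label_green in the frame of beam between -0.01 and 0.01 m and z of label_green in the frame of beam between -0.01 and 0.01 m and z of beam in the frame of label_green above 0.025 m), for 0.8 s.
6. the beam is held steady on the label of the seated yellow block (horizontal distance between block_yellow and pocket_yellow below 0.004 m and z of block_yellow in the frame of pocket_yellow between -0.004 and 0.003 m and angle between block_yellow's own z axis and vertical below 0.07 rad and angle between the x axis of block_yellow and the x axis of carrier, either way round below 0.13 rad and x of label_yellow in the frame of beam between 0.04 and 0.12 m and y of label_yellow in the frame of beam between -0.01 and 0.01 m and z of label_yellow in the frame of beam between -0.01 and 0.01 m and z of beam in the frame of label_yellow above 0.025 m), for 0.8 s.
At the end, for the whole second after the job is handed in: All chips in the tray; pan upright (0.1 rad) on its mat within 30 mm of centre; each present block on the floor of its own pocket (4 mm sideways, 3 mm height, square); scanner at rest in both cradle notches, facing as at the start (18 mm lengthwise) (all of step 2 and all of step 3 and x of scanner in the frame of cradle between -0.018 and 0.018 m and y of scanner in the frame of cradle between -0.01 and 0.01 m and z of scanner in the frame of cradle between 0.058 and 0.071 m and angle between scanner's own z axis and vertical below 0.12 rad and angle between the x axis of scanner and the x axis of cradle, either way round below 0.2 rad and contact force between scanner and the fingers below 0.1 N and linear speed of scanner below 0.02 m/s); the robot touches nothing.
It fails at once if the jar is shoved more than 40 mm (distance of jar from where it was at the start of the episode above 0.04 m).
It fails at once if the wash bottle is shoved more than 40 mm (distance of wash_bottle from where it was at the start of the episode above 0.04 m).
It fails at once if the core is shoved more than 40 mm (distance of core from where it was at the start of the episode above 0.04 m).
It fails at once if the brush is shoved more than 40 mm (distance of brush from where it was at the start of the episode above 0.04 m).
Of block_blue, block_green, block_yellow only 2 to 3 are there at a start; the rules pass over those that are not, and their reading is None.
At some moment in a run one of block_blue, block_green, block_yellow may be knocked a few centimetres aside while the robot is not near it.
It also fails if it takes over 208 s, if anything falls off the work surface, if the arm or the gripper's body presses on something with over 40 N, if the wrist force passes 120 N, or if a joint passes its speed limit or range.

### The arm

A 6-joint arm with a two-finger parallel gripper is mounted at the origin on the work surface. World frame = base frame: x ahead of the robot, y to its left, z up, the work surface at z = 0. Lengths are in m, angles in rad, forces in N, time in s.
With the tool pointing down it reaches from about 0.25 to 0.725 m from the base axis. Payload 4 kg.
Tool frame: the origin (TCP) lies midway between the tips of the shut fingers; the grasp point (between the pads) lies 19 mm behind it; z points along the fingers, y is the direction in which the jaws open and shut (so a half turn about z gives the same grasp; the last joint's range is limited). The gripper opens to 85 mm and grips with 20 to 120 N. Pads are 22 mm wide; open, the fingers measure 114 mm over their backs; the gripper's body (76 mm by 85 mm) begins 54 mm behind the grasp point. The pads swing forward as they close: fully open they stand 13 mm farther back than shut.
Start: joints at [1.335, 0.241, 0.005, 1.335, 0, 1.571], TCP at [0.117, 0.486, 0.231] pointing down, gripper open.
Joint ranges: [-2.72, 2.72], [-1.05, 1.87], [-1.09, 1.28], [-1.99, 2.15], [-1.42, 1.44], [-3.14, 3.14]. Speed limits (rad/s): [2.79, 2.79, 3.14, 3.14, 3.14, 3.14].

### API

Orientations are given as a unit quaternion [x, y, z, w].
In Python, from workcell import bot, eyes, job gives the robot as it stands.
- The arm moves only by the shell command python3 -m crank 'ROWS'. ROWS is a JSON object of lists of equal length, an entry for each row: "dr": the turn, a rotation vector about the tool's x, y, z in rad, a list of three; "travel": the shift along the tool's x, y, z in m, a list of three; "hand": the finger opening in m, from 0 to 0.0854. In form: {"dr": [[wx, wy, wz], ...], "travel": [[x, y, z], ...], "hand": [hand, ...]}. A call has 1 to 10 rows; each row is the pose to reach, as a shift and turn from the pose commanded when the call began, along the tool's axes at that moment; what a row does not reach only later rows make up. A row lasts 1/8 s, in which the tool goes at most 62.5 mm and 10.7 degrees, less where a joint would pass 70% of its speed; a pose out of reach is approached as far as the arm can. A call with a gripper value outside its range is refused whole. The fingers move at their own pace and stop on an object; the grip force is fixed at half the most. Time passes only in rows, so rows that repeat a pose let the fingers close. It gives the time, the measured TCP pose, the force and the opening at its end, in the units of the state.
- bot.get_obs(): the state, without advancing time (a new reading comes with each control period).
- eyes.camera(name): name is "scene" or "top" or "wrist"; returns a dict with "color" (400x640x3 uint8, red, green, blue), "K" (3x3 intrinsics, pixels), "R" (3x3) and "t" (3): a world point X has camera coordinates R X + t; the wrist camera has in their place "T_tool_cam" (4x4, takes a point from camera to tool coordinates, whose origin is the TCP and whose axes are the flange's). Camera axes: x right, y down, z forward; pixel columns grow to the right and rows downward; lengths in m; the calibration is good to about 2 mm. A picture is of the moment at which its call begins: read the wrist's pose just before it. There is no depth.
- job.job_done(): hands the job in, once; it reports no verdict.
The state is a dict: "clock": time; "joint_pos": joint angles; "joint_vel": joint speeds; "tau": joint torques, N m; "eef_pos": TCP position; "tool_rot": TCP orientation; "ft_force": force on the tool from outside, world axes, zero at the start; "ft_torque": the same for the moment, N m; "grip_width": finger opening in m.
Only numpy, scipy, OpenCV 4.12 (cv2) and the standard library are available. Lean on these libraries where they do the work, as an engineer would, in place of code of your own. Each camera call takes 0.05 s, during which the arm holds its last target.

## Working session

There is one attempt and no reset: what is moved stays moved. The work goes in short steps, Python scripts to look and compute and a shell command to move; the robot and the scene stay as the last step left them, time stands still between calls to the robot, and variables do not carry over. Pictures are saved under pics/ and viewed, and the job is handed in when it is done.

```bash
ls; mkdir -p pics; cat > h.py <<'E'
import numpy as np, cv2, json
from workcell import bot, eyes, job
from scipy.spatial.transform import Rotation as Rn
def snap(name,fn=None):
    o=bot.get_obs(); c=eyes.camera(name)
    if fn: cv2.imwrite('pics/'+fn,c['color'][:,:,::-1])
    if name=='wrist':
        T=np.eye(4);T[:3,:3]=Rn.from_quat(o['tool_rot']).as_matrix();T[:3,3]=o['eef_pos']
        W=np.linalg.inv(T@np.array(c['T_tool_cam']));c['R']=W[:3,:3];c['t']=W[:3,3]
    return c
def ray(c,px,z):
    K,R,t=map(np.array,(c['K'],c['R'],c['t']))
    d=R.T@np.linalg.inv(K)@np.array([px[0],px[1],1.]);o=-R.T@t
    return o+d*(z-o[2])/d[2]
def proj(c,X):
    K,R,t=map(np.array,(c['K'],c['R'],c['t']))
    p=K@(R@np.array(X)+t);return p[:2]/p[2]
E
python3 - <<'E'
from h import *
print(bot.get_obs())
for n in('scene','top','wrist'):
    c=snap(n,n+'0.png'); print(n,np.round(c['K'],1).tolist(),np.round(c['R'],3).tolist(),np.round(c['t'],3).tolist())
    if n=='wrist': print(np.round(c['T_tool_cam'],4).tolist())
E
```

```text
pics
{'clock': 0.0, 'joint_pos': array([ 1.33499701e+00,  2.41426777e-01,  3.69493697e-03,  1.33519051e+00,
       -4.89151203e-07,  1.57078884e+00]), 'joint_vel': array([-1.40364358e-04, -5.85806565e-05, -3.42625705e-05, -5.43800668e-04,
        8.53968244e-04,  7.56684350e-04]), 'tau': array([-1.43983361e-03, -3.72314715e+01,  2.52409852e+01,  1.70796853e-02,
       -2.07790245e-04, -4.95560244e-06]), 'eef_pos': array([0.11666004, 0.48553864, 0.23039489]), 'tool_rot': array([ 1.17622924e-01,  9.93057762e-01, -1.05566141e-03, -1.24799753e-04]), 'ft_force': array([ 0.83273505, -0.23280171,  0.46704045]), 'ft_torque': array([ 0.01660603, -0.01863982, -0.01752509]), 'grip_width': 0.08564056699109811}
scene [[472.9, 0.0, 324.8], [0.0, 472.9, 197.1], [0.0, 0.0, 1.0]] [[0.342, 0.94, -0.012], [0.781, -0.291, -0.553], [-0.523, 0.18, -0.833]] [-0.241, -0.416, 1.592]
top [[367.4, 0.0, 322.3], [0.0, 367.4, 197.9], [0.0, 0.0, 1.0]] [[-0.018, -1.0, -0.024], [-0.99, 0.022, -0.14], [0.141, 0.022, -0.99]] [0.039, 0.591, 0.88]
wrist [[296.5, 0.0, 319.4], [0.0, 296.5, 198.4], [0.0, 0.0, 1.0]] [[0.233, 0.972, -0.001], [0.921, -0.221, 0.322], [0.313, -0.076, -0.947]] [-0.498, -0.042, 0.382]
[[0.0002, -0.9467, -0.3222, 0.0837], [1.0, -0.0002, 0.0012, -0.0016], [-0.0012, -0.3222, 0.9467, -0.1438], [0.0, 0.0, 0.0, 1.0]]
```

View pics/scene0.png

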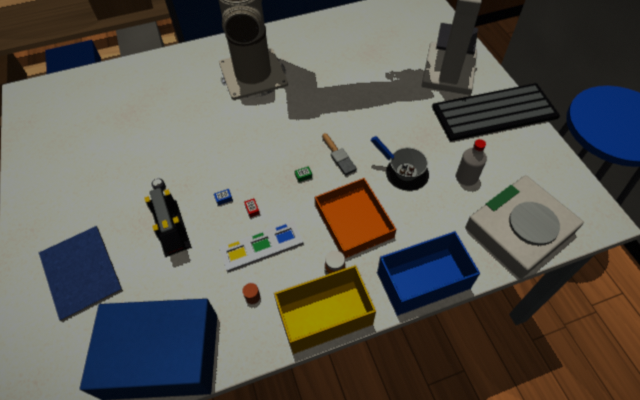

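View pics/top0.png

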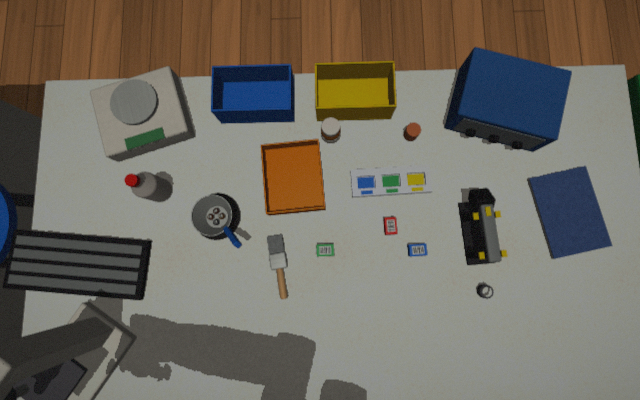

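View pics/wrist0.png

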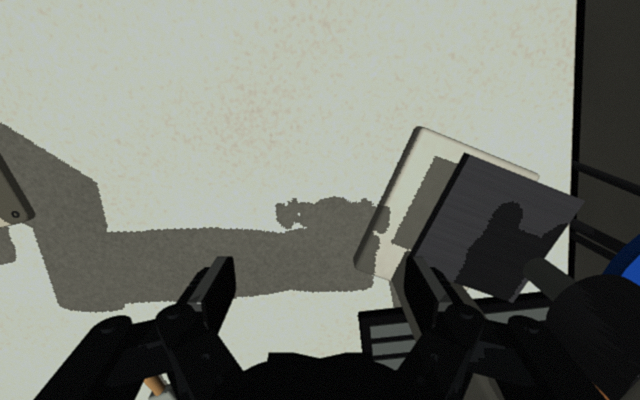

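```bash
python3 - <<'E'
from h import *
a=cv2.imread('pics/top0.png')
cv2.imwrite('pics/c1.png',cv2.resize(a[120:300,340:520],None,fx=4.4,fy=3.3,interpolation=cv2.INTER_CUBIC)[:, :800])
cv2.imwrite('pics/c2.png',cv2.resize(a[120:310,170:350],None,fx=4.4,fy=3.1,interpolation=cv2.INTER_CUBIC))
b=cv2.imread('pics/scene0.png')
cv2.imwrite('pics/c3.png',cv2.resize(b[120:360,130:440],None,fx=2.5,fy=2.5,interpolation=cv2.INTER_CUBIC))
c=snap('top')
for n,p,z in [('mat',(213,216),0.003),('blue',(417,250),.022),('green',(326,250),.022),('red',(390,226),.022),('pb',(366,183),.006),('pg',(391,181),.006),('py',(416,180),.006),('tray',(294,178),0.045),('handle end',(237,244),.09),('bottle',(150,184),.0),('jar',(331,130),.07),('core',(412,131),.045)]:
    print(n,ray(c,p,z).round(3))
E
```

```text
mat [0.556 0.315 0.003]
blue [ 0.458 -0.207  0.022]
green [0.462 0.02  0.022]
red [ 0.519 -0.143  0.022]
pb [ 0.634 -0.088  0.006]
pg [ 0.638 -0.153  0.006]
py [ 0.639 -0.218  0.006]
tray [0.644 0.097 0.045]
handle end [0.48  0.228 0.09 ]
bottle [0.645 0.487 0.   ]
jar [0.759 0.001 0.07 ]
core [ 0.759 -0.205  0.045]
```

View pics/c1.png

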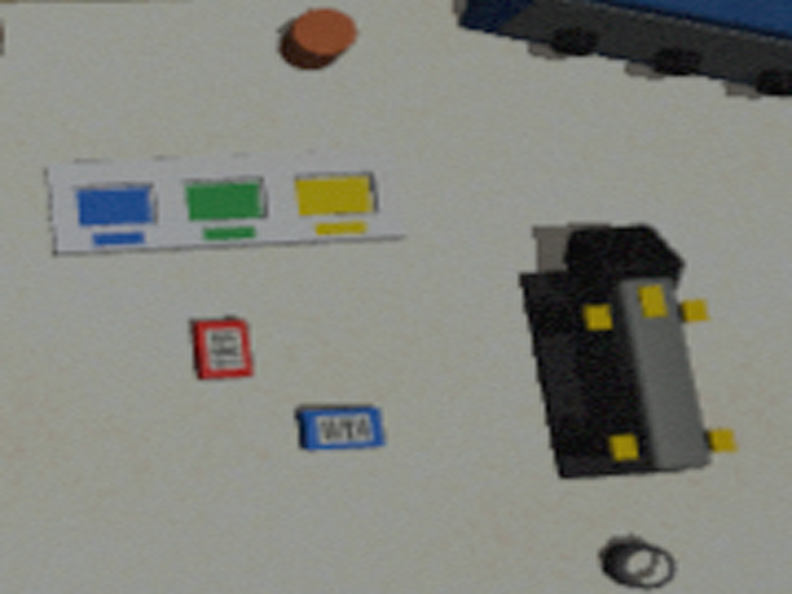

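View pics/c2.png

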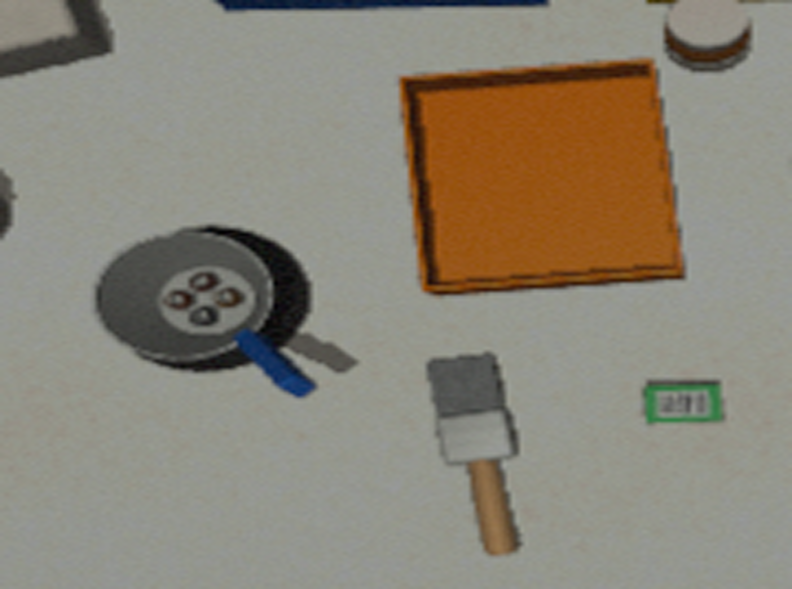

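View pics/c3.png

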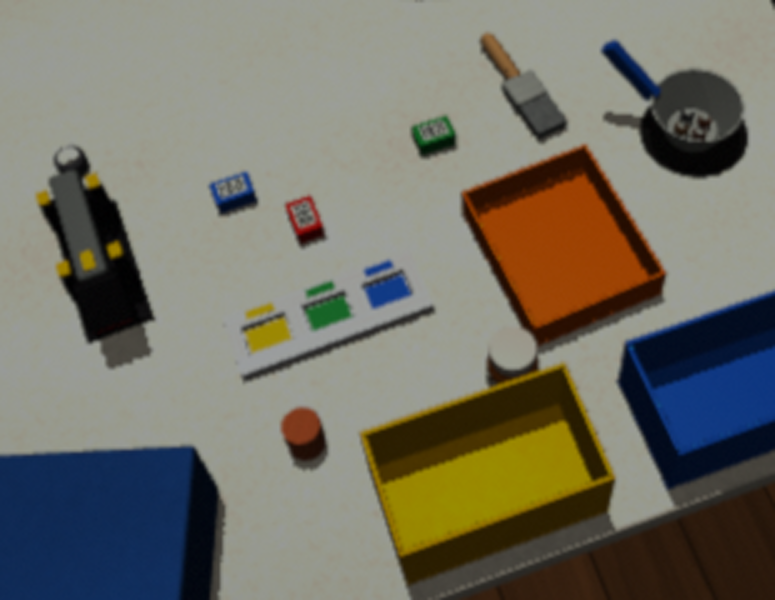

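```bash
python3 - <<'E'
from h import *
a=cv2.imread('pics/top0.png');b=cv2.imread('pics/scene0.png')
cv2.imwrite('pics/c4.png',cv2.resize(a[185:255,185:260],None,fx=8,fy=8,interpolation=cv2.INTER_CUBIC))
cv2.imwrite('pics/c5.png',cv2.resize(b[130:195,365:435],None,fx=9,fy=9,interpolation=cv2.INTER_CUBIC))
E
```

```text
(no output)
```

View pics/c4.png

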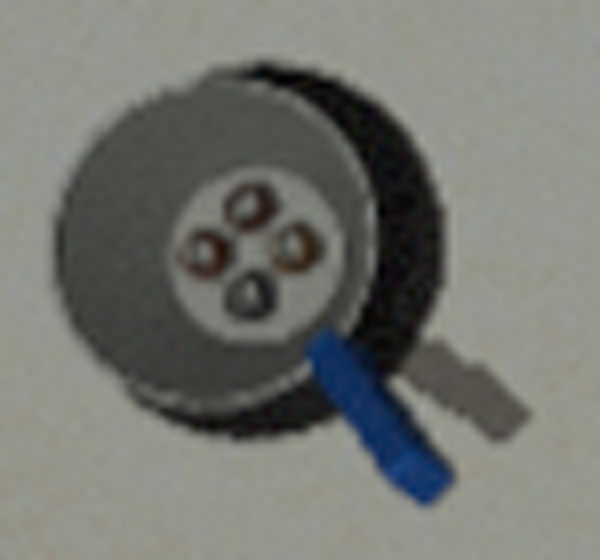

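View pics/c5.png

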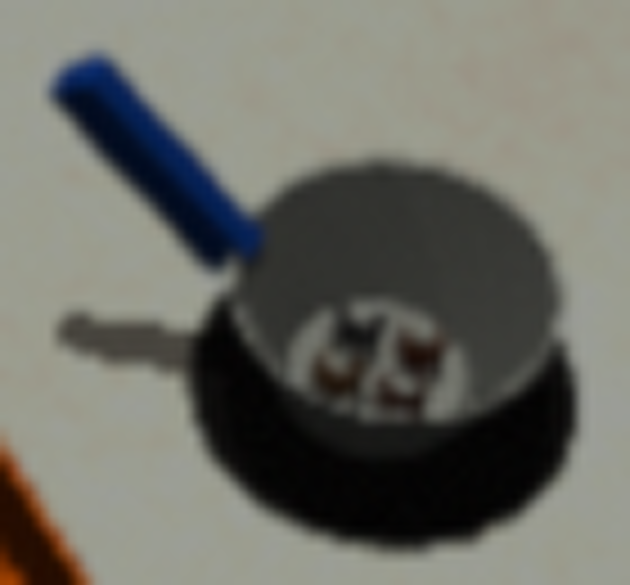

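```bash
python3 - <<'E'
from h import *
from scipy.optimize import least_squares
t=snap('top');s=snap('scene')
obs=[(t,(212,215.2),(0,0,.05)),(t,(217,216.7),(0,0,.004)),(t,(238.7,245),(-.108,0,.1)),(s,(409.1,162.2),(0,0,.05)),(s,(374,139),(-.108,0,.1))]
def P(q,m):
    c,sn=np.cos(q[2]),np.sin(q[2]);return np.array([q[0]+c*m[0]-sn*m[1],q[1]+sn*m[0]+c*m[1],m[2]+.003])
f=lambda q:np.concatenate([proj(c,P(q,m))-p for c,p,m in obs])
r=least_squares(f,[.556,.315,.85]);q=r.x
print(q,np.degrees(q[2]),r.fun.round(1))
print('hold',P(q,(-.092,0,.082)))
# mat
print(ray(t,(185+258/8,185+250/8),.053),ray(s,(365+383/9,130+355/9),.003), ray(t,(185+285/8,185+250/8),.003))
E
```

```text
[0.5543536  0.3017115  0.82067466] 47.02119458576377 [-0.3 -0.5  0.4 -0.3 -0.8 -1.4 -0.7 -1.3 -1.  -1.2]
hold [0.49163464 0.23440375 0.085     ]
[0.55018613 0.28772567 0.053     ] [0.54855905 0.30923213 0.003     ] [0.55488434 0.29441381 0.003     ]
```

```bash
python3 -m crank '{"dr": [[0,0,0],[0,0,0],[0,0,0],[0,0,0],[0,0,0],[0,0,0],[0,0,0],[0,0,0]], "travel": [[-0.24,-0.23,-0.1],[-0.24,-0.23,-0.1],[-0.24,-0.23,-0.1],[-0.24,-0.23,-0.1],[-0.24,-0.23,-0.1],[-0.24,-0.23,-0.1],[-0.24,-0.23,-0.1],[-0.24,-0.23,-0.1]], "hand": [0.085,0.085,0.085,0.085,0.085,0.085,0.085,0.085]}'; cat > lg.py <<'E'
from h import *
o=bot.get_obs(); print({k:np.round(o[k],4).tolist() for k in('clock','joint_pos','eef_pos','tool_rot','ft_force','grip_width')})
open('log.txt','a').write(json.dumps([o['joint_pos'].tolist(),o['eef_pos'].tolist(),o['tool_rot'].tolist()])+'\n')
E
python3 lg.py
```

```text
clock: 1.3
eef_pos: [0.2962, 0.2067, 0.331]
tool_rot: [0.118, 0.993, 0.0, -0.0]
ft_force: [-0.7, 0.4, -0.4]
grip_width: 0.0851
{'clock': 1.3, 'joint_pos': [0.6089, -0.0612, -0.0744, 1.558, 0.0005, 0.8449], 'eef_pos': [0.2962, 0.2067, 0.331], 'tool_rot': [0.1177, 0.993, 0.0001, -0.0003], 'ft_force': [-0.6805, 0.4025, -0.4097], 'grip_width': 0.0851}
```

```bash
python3 -m crank '{"dr": [[0,0,-1.2],[0,0,-1.2],[0,0,-1.2],[0,0,-1.2],[0,0,-1.2],[0,0,-1.2]], "travel": [[0,0,0],[0,0,0],[0,0,0],[0,0,0],[0,0,0],[0,0,0]], "hand": [0.085,0.085,0.085,0.085,0.085,0.085]}'; python3 lg.py
```

```text
clock: 2.05
eef_pos: [0.2955, 0.2076, 0.3306]
tool_rot: [-0.434, 0.901, 0.0, -0.001]
ft_force: [0.2, -0.2, -0.5]
grip_width: 0.0848
{'clock': 2.05, 'joint_pos': [0.6121, -0.0604, -0.0747, 1.558, 0.0003, -0.2864], 'eef_pos': [0.2955, 0.2076, 0.3306], 'tool_rot': [-0.4343, 0.9008, 0.0, -0.0008], 'ft_force': [0.1741, -0.214, -0.5251], 'grip_width': 0.0848}
```

```bash
python3 -m crank '{"dr": [[0.3,-0.5,0],[0.3,-0.5,0],[0.3,-0.5,0],[0.3,-0.5,0]], "travel": [[0,0,0],[0,0,0],[0,0,0],[0,0,0]], "hand": [0.085,0.085,0.085,0.085]}'; python3 lg.py
```

```text
clock: 2.55
eef_pos: [0.2927, 0.2056, 0.328]
tool_rot: [-0.415, 0.864, -0.027, 0.285]
ft_force: [0.3, 0.2, 0.1]
grip_width: 0.0847
{'clock': 2.55, 'joint_pos': [0.8255, -0.5106, -0.5351, 1.0184, -0.2522, -0.1381], 'eef_pos': [0.2927, 0.2056, 0.328], 'tool_rot': [-0.4147, 0.8639, -0.0271, 0.2846], 'ft_force': [0.2773, 0.22, 0.0519], 'grip_width': 0.0847}
```

```bash
python3 -m crank '{"dr": [[-0.6,0,0],[-0.6,0,0],[-0.6,0,0],[-0.6,0,0]], "travel": [[0,0,0.05],[0,0,0.05],[0,0,0.05],[0,0,0.05]], "hand": [0.085,0.085,0.085,0.085]}'>/dev/null; python3 lg.py
python3 -m crank '{"dr": [[0,-0.5,0],[0,-0.5,0],[0,-0.5,0]], "travel": [[0.08,0,0],[0.08,0,0],[0.08,0,0]], "hand": [0.085,0.085,0.085]}'>/dev/null; python3 lg.py
cat >fk.py <<'E'
from h import *
from scipy.optimize import least_squares
def Rz(a):return Rn.from_euler('z',a).as_matrix()
def Ry(a):return Rn.from_euler('y',a).as_matrix()
def Rx(a):return Rn.from_euler('x',a).as_matrix()
M=np.array([[0,0,1],[0,1,0],[-1,0,0]],float) # tool z=x fwd; tool y= y; tool x=-z
def fk(q,p,s=(1,1)):
    r0,H,L1,L2,e,a,d=p
    pit=q[1]-q[2]+q[3]
    f=q[1]-q[2]
    W=np.array([r0,0,H])+Ry(q[1])@np.array([0,0,L1])+Ry(f)@np.array([L2,0,e])
    R5=Ry(pit)@Rz(s[0]*q[4])
    P=W+Ry(pit)@np.array([a,0,0])+R5@np.array([d,0,0])
    return Rz(q[0])@P, Rz(q[0])@R5@Rx(s[1]*q[5])@M
E
python3 - <<'E'
from fk import *
D=[json.loads(l) for l in open('log.txt')]
D.append([[1.33499701e+00,  2.41426777e-01,  3.69493697e-03,  1.33519051e+00,-4.89151203e-07,  1.57078884e+00],[0.11666004, 0.48553864, 0.23039489],[ 1.17622924e-01,  9.93057762e-01, -1.05566141e-03, -1.24799753e-04]])
for s in [(1,1),(-1,1),(1,-1),(-1,-1)]:
    print(s,[round(float((Rn.from_matrix(fk(d[0],[0]*7,s)[1]).inv()*Rn.from_quat(d[2])).magnitude()),3) for d in D])
E
```

```text
{'clock': 3.05, 'joint_pos': [0.1711, -0.1553, -0.3824, 1.2021, 0.5427, -0.8265], 'eef_pos': [0.3259, 0.2154, 0.2901], 'tool_rot': [-0.4764, 0.8348, 0.2312, 0.1506], 'ft_force': [0.7572, -0.0849, -0.3496], 'grip_width': 0.085}
{'clock': 3.425, 'joint_pos': [-0.4226, -0.1796, -0.7896, 1.1246, 1.023, -1.4809], 'eef_pos': [0.2841, 0.1563, 0.2524], 'tool_rot': [-0.4041, 0.7705, 0.3412, 0.3559], 'ft_force': [-0.0967, -0.0551, 0.6739], 'grip_width': 0.0848}
(1, 1) [0.0, 0.0, 0.0, 0.0, 0.0, 0.0]
(-1, 1) [0.001, 0.001, 0.504, 1.085, 2.046, 0.0]
(1, -1) [1.69, 0.573, 0.276, 1.653, 2.962, 3.142]
(-1, -1) [1.69, 0.573, 0.574, 1.904, 3.048, 3.142]
```

```bash
python3 - <<'E'
from fk import *
D=[json.loads(l) for l in open('log.txt')]
D.append([[1.33499701e+00,  2.41426777e-01,  3.69493697e-03,  1.33519051e+00,-4.89151203e-07,  1.57078884e+00],[0.11666004, 0.48553864, 0.23039489],[ 1.17622924e-01,  9.93057762e-01, -1.05566141e-03, -1.24799753e-04]])
r=least_squares(lambda p:np.concatenate([fk(d[0],p)[0]-d[1] for d in D]),[0,.3,.3,.3,0,.05,.2])
print(r.x.round(4),abs(r.fun).max(),np.linalg.svd(r.jac)[1])
np.save('p.npy',r.x)
E
```

```text
[0.     0.2408 0.4933 0.3914 0.008  0.1015 0.3035] 2.639866658604717e-09 [5.33812313 3.44557664 1.04008035 0.49850473 0.38302999 0.33452617
 0.20868451]
```

```bash
cat >ik.py <<'E'
from fk import *
p=np.load('p.npy')
LO=np.array([-2.72,-1.05,-1.09,-1.99,-1.42,-3.14])+.02;HI=np.array([2.72,1.87,1.28,2.15,1.44,3.14])-.02
SE=[np.array(s) for s in ([0,0,0,1.3,0,0],[0.5,-.3,-.5,.8,.8,0],[-.5,-.3,-.5,.8,.8,-2],[.5,.3,.3,1.3,-.8,2],[0,.5,.5,.5,0,3],[0,.5,.5,1.9,0,-3],[0,.3,0,1.5,.9,1.5],[0,.3,0,1.5,-.9,-1.5])]
def ik(P,R,q0=None,tol=1e-4):
    def f(q):
        a,b=fk(q,p);return np.concatenate([(a-P)*3,Rn.from_matrix(b.T@R).as_rotvec()])
    best=None
    for s in ([q0] if q0 is not None else [])+SE:
        r=least_squares(f,np.clip(s,LO+.01,HI-.01),bounds=(LO,HI),max_nfev=60)
        e=np.linalg.norm(r.fun)
        if best is None or e<best[1]: best=(r.x,e)
        if e<tol: break
    return best
def Rpan(yaw,th): return Rz(yaw)@Ry(th)
HOLD=np.array([-.092,0,.082]);LIP=np.array([.052,0,.05])
def Rtool(al,sg):  # in pan frame
    z=np.array([np.cos(al),0,-np.sin(al)]);y=np.array([0,sg,0]);return np.column_stack([np.cross(y,z),y,z])
def tool(pos,yaw,th,al,sg):
    R=Rpan(yaw,th);P=np.array(pos)+R@(HOLD)
    T=R@Rtool(al,sg);return P+T[:,2]*.019,T
def tool_lip(lip,yaw,th,al,sg):
    return tool(np.array(lip)-Rpan(yaw,th)@LIP,yaw,th,al,sg)
def dist(q):  # points: elbow, j4, j5
    r0,H,L1,L2,e,a,d=p;E=np.array([r0,0,H])+Ry(q[1])@[0,0,L1];W=E+Ry(q[1]-q[2])@[L2,0,e];J=W+Ry(q[1]-q[2]+q[3])@[a,0,0]
    return [ (Rz(q[0])@v).round(3).tolist() for v in (E,W,J)]
E
python3 - <<'E'
from ik import *
D=np.degrees
pp=[.554,.302,.003];yaw0=.8207
for al in (10,25,40,55):
  for sg in (1,-1):
    q,e=ik(*tool(pp,yaw0,0,D and np.radians(al),sg))
    line=[]
    for yaw in (-90,-45,0,45,70,90):
        ok=''
        y=np.radians(yaw);dv=np.array([np.cos(y),np.sin(y)])
        lip=np.r_[np.array([.644,.097])-dv*.035,.12]
        for th in (0,40,80,115):
            qq,ee=ik(*tool_lip(lip,y,np.radians(th),np.radians(al),sg),None)
            ok+='1' if ee<1e-3 else '0'
        line.append((yaw,ok))
    print(al,sg,round(e,4),q.round(2),line)
E
```

```text
10 1 0.0732 [ 0.07  1.08 -1.07 -1.93  0.77 -0.15] [(-90, '0111'), (-45, '1110'), (0, '0110'), (45, '1110'), (70, '1110'), (90, '0111')]
10 -1 0.0732 [ 0.07  1.08 -1.07 -1.93  0.77  3.  ] [(-90, '0111'), (-45, '1110'), (0, '0110'), (45, '1110'), (70, '1110'), (90, '0111')]
25 1 0.0357 [ 0.13  0.57 -1.07 -1.07  0.63 -0.35] [(-90, '0111'), (-45, '1110'), (0, '0110'), (45, '1110'), (70, '1110'), (90, '1111')]
25 -1 0.0357 [ 0.13  0.57 -1.07 -1.07  0.63  2.79] [(-90, '0111'), (-45, '1110'), (0, '0110'), (45, '1110'), (70, '1110'), (90, '1111')]
40 1 0.0 [ 0.22  0.31 -0.95 -0.46  0.45 -0.42] [(-90, '0111'), (-45, '1110'), (0, '1100'), (45, '1100'), (70, '1110'), (90, '1110')]
40 -1 0.0 [ 0.22  0.31 -0.95 -0.46  0.45  2.72] [(-90, '0111'), (-45, '1110'), (0, '1100'), (45, '1100'), (70, '1110'), (90, '1110')]
55 1 0.0 [ 0.29  0.23 -0.73  0.07  0.29 -0.44] [(-90, '1110'), (-45, '1100'), (0, '1100'), (45, '1100'), (70, '1100'), (90, '1110')]
55 -1 0.0 [ 0.29  0.23 -0.73  0.07  0.29  2.7 ] [(-90, '1110'), (-45, '1100'), (0, '1100'), (45, '1100'), (70, '1100'), (90, '1110')]
```

```bash
python3 - <<'E'
from ik import *
pp=[.554,.302,.003];yaw0=.8207
for al in (28,32,36,40):
    a=np.radians(al)
    q,e=ik(*tool(pp,yaw0,0,a,1)); print(al,round(e,4),q.round(2))
    for yaw in (90,105,120,135,-90,-105,-75):
        y=np.radians(yaw);dv=np.array([np.cos(y),np.sin(y)]);res=[]
        for off in (.02,.045):
          for dx in (-.03,0,):
            lip=np.r_[np.array([.644+dx,.097])-dv*off,.11]
            q=None;s=''
            for th in (0,30,60,80,100,110,118):
                q,ee=ik(*tool_lip(lip,y,np.radians(th),a,1),q); s+='1' if ee<1e-3 else '0'
            res.append(s)
        print('  ',yaw,res)
E
```

```text
28 0.0128 [ 0.15  0.52 -1.07 -0.98  0.58 -0.36]
   90 ['1111111', '1111110', '1111111', '1111111']
   105 ['0111111', '0111111', '0111111', '0111111']
   120 ['0111111', '0011111', '0011111', '0011111']
   135 ['0011111', '0011111', '0011111', '0011111']
   -90 ['0111111', '0111111', '0111111', '0111111']
   -105 ['0111111', '0011111', '0011111', '0011111']
   -75 ['1111111', '1111111', '1111111', '1111111']
32 0.0 [ 0.18  0.44 -1.04 -0.82  0.53 -0.38]
   90 ['1111110', '1111110', '1111111', '1111110']
   105 ['0111111', '0111111', '0111111', '0111111']
   120 ['0111111', '0011111', '0111111', '0011111']
   135 ['0011111', '0011111', '0011111', '0011111']
   -90 ['0111111', '0111111', '0111111', '0111111']
   -105 ['0111111', '0011111', '0011111', '0011111']
   -75 ['1111111', '1111110', '1111111', '1111111']
36 0.0 [ 0.2   0.37 -1.   -0.63  0.49 -0.4 ]
   90 ['1111110', '1111100', '1111110', '1111110']
   105 ['1111111', '0111111', '0111111', '0111111']
   120 ['0111111', '0111111', '0111111', '0011111']
   135 ['0011111', '0011111', '0011111', '0011111']
   -90 ['0111111', '0111111', '0111111', '0111111']
   -105 ['0111111', '0111111', '0111111', '0011111']
   -75 ['1111110', '1111110', '1111111', '1111110']
40 0.0 [ 0.22  0.31 -0.95 -0.46  0.45 -0.42]
   90 ['1111100', '1111100', '1111110', '1111100']
   105 ['1111111', '1111111', '1111111', '0111111']
   120 ['0111111', '0111111', '0111111', '0111111']
   135 ['0111111', '0011111', '0011111', '0011111']
   -90 ['1111111', '0111111', '0111111', '0111111']
   -105 ['0111111', '0111111', '0111111', '0111111']
   -75 ['1111110', '1111100', '1111110', '1111110']
```

```bash
cat >rel.py <<'E'
from ik import *
def rel(P,R,base=None):
    if base is None:
        o=bot.get_obs();P0,R0=o['eef_pos'],Rn.from_quat(o['tool_rot']).as_matrix()
    else:P0,R0=base
    dr=Rn.from_matrix(R0.T@R).as_rotvec();tr=R0.T@(P-P0)
    print('dr',dr.round(3).tolist(),'travel',tr.round(4).tolist(),'rows>=',int(max(np.degrees(np.linalg.norm(dr))/10.7,np.linalg.norm(tr)/.0625))+1)
    return P,R
E
python3 - <<'E'
from rel import *
a=np.radians(40);P,T=tool([.554,.302,.003],.8207,0,a,1)
for b in (.12,0.06,0):
    q,e=ik(P-b*T[:,2],T); print(b,(P-b*T[:,2]).round(3),q.round(2),e,dist(q))
rel(P-.1*T[:,2],T)
E
```

```text
0.12 [0.439 0.178 0.15 ] [ 0.03 -0.05 -0.98 -0.06  0.58 -0.58] 3.426053476926151e-11 [[-0.023, -0.001, 0.734], [0.215, 0.006, 0.423], [0.28, 0.008, 0.345]]
0.06 [0.47  0.212 0.111] [ 0.13  0.14 -0.98 -0.29  0.51 -0.49] 5.93510687735603e-11 [[0.066, 0.009, 0.73], [0.243, 0.033, 0.381], [0.311, 0.042, 0.306]]
0 [0.501 0.245 0.073] [ 0.22  0.31 -0.95 -0.46  0.45 -0.42] 4.785798764337965e-15 [[0.148, 0.033, 0.71], [0.273, 0.06, 0.34], [0.343, 0.075, 0.268]]
dr [0.365, 0.105, -0.03] travel [0.0133, -0.1557, 0.131] rows>= 4
```

```bash
python3 -m crank '{"dr": [[0.365,0.105,-0.03],[0.365,0.105,-0.03],[0.365,0.105,-0.03],[0.365,0.105,-0.03],[0.365,0.105,-0.03],[0.365,0.105,-0.03]], "travel": [[0.0133,-0.1557,0.131],[0.0133,-0.1557,0.131],[0.0133,-0.1557,0.131],[0.0133,-0.1557,0.131],[0.0133,-0.1557,0.131],[0.0133,-0.1557,0.131]], "hand": [0.06,0.06,0.06,0.06,0.06,0.06]}'; python3 - <<'E'
from rel import *
a=np.radians(40);P,T=tool([.554,.302,.003],.8207,0,a,1)
rel(P,T); c=snap('wrist','w1.png'); snap('top','t1.png')
print(proj(c,P-.019*T[:,2]))
E
```

```text
clock: 4.18
eef_pos: [0.45, 0.1924, 0.1331]
tool_rot: [-0.365, 0.831, 0.17, 0.383]
ft_force: [-1.3, -0.3, -0.4]
grip_width: 0.0599
dr [0.008, -0.009, 0.004] travel [-0.0019, -0.0022, 0.0952] rows>= 2
[316.8342773  209.73748262]
```

View pics/w1.png

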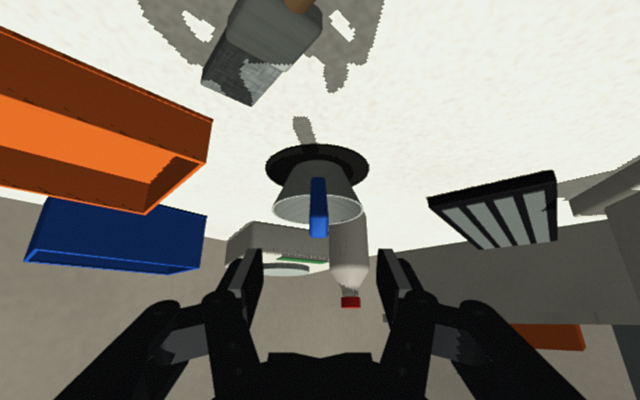

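```bash
python3 -m crank '{"dr": [[0.008,-0.009,0],[0.008,-0.009,0],[0.008,-0.009,0],[0.008,-0.009,0],[0.008,-0.009,0],[0.008,-0.009,0]], "travel": [[-0.002,-0.002,0.03],[-0.002,-0.002,0.06],[-0.002,-0.002,0.08],[-0.002,-0.002,0.095],[-0.002,-0.002,0.095],[-0.002,-0.002,0.095]], "hand": [0.06,0.06,0.06,0.06,0.06,0.06]}'; python3 - <<'E'
from rel import *
a=np.radians(40);P,T=tool([.554,.302,.003],.8207,0,a,1)
rel(P,T); c=snap('wrist','w2.png')
E
```

```text
clock: 5.03
eef_pos: [0.4988, 0.2432, 0.077]
tool_rot: [-0.362, 0.83, 0.166, 0.391]
ft_force: [-0.1, -1.1, 0.7]
grip_width: 0.0599
dr [-0.006, 0.005, 0.005] travel [0.0012, -0.0002, 0.0052] rows>= 1
```

View pics/w2.png

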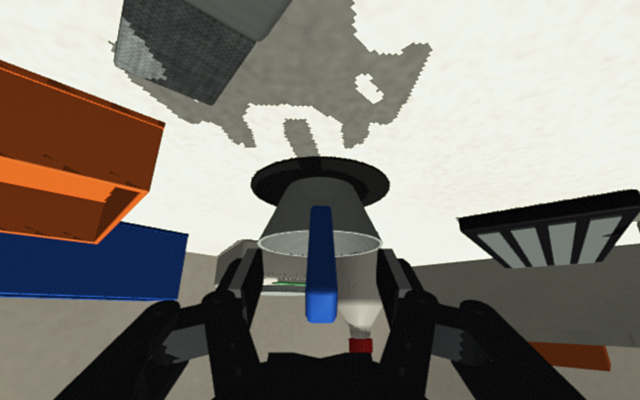

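```bash
python3 -m crank '{"dr": [[0,0,0],[0,0,0],[0,0,0],[0,0,0],[0,0,0],[0,0,0],[0,0,0]], "travel": [[0.001,0,0.003],[0.001,0,0.003],[0.001,0,0.003],[0.001,0,0.003],[0.001,0,0.003],[0.001,0,0.003],[0.001,0,0.003]], "hand": [0.06,0,0,0,0,0,0]}'; python3 - <<'E'
from rel import *
a=np.radians(40);P,T=tool([.554,.302,.003],.8207,0,a,1)
rel(P,T)
E
```

```text
clock: 5.95
eef_pos: [0.4998, 0.2447, 0.0734]
tool_rot: [-0.362, 0.83, 0.166, 0.391]
ft_force: [-2.4, -1.1, 2.1]
grip_width: 0.0131
dr [-0.005, 0.004, 0.004] travel [-0.0004, -0.0006, 0.0015] rows>= 1
```

```bash
python3 - <<'E'
from rel import *
o=bot.get_obs();P0,R0=o['eef_pos'],Rn.from_quat(o['tool_rot']).as_matrix()
np.savez('g.npz',P=P0,R=R0)
pr=Rpan(.8207,0);np.savez('gp.npz',p=pr.T@(P0-np.array([.554,.302,.003])),R=pr.T@R0)
P1=P0+[0,0,.14];rel(P1,R0)
def tp(lip,yaw,th):
    g=np.load('gp.npz');R=Rpan(yaw,th);pos=np.array(lip)-R@LIP;return pos+R@g['p'],R@g['R']
y=np.radians(105);dv=np.array([np.cos(y),np.sin(y)])
lip0=np.r_[np.array([.614,.097])-dv*.035,.16];print(lip0)
A=tp(lip0,y,0);q,e=ik(*A);print(q.round(2),e,dist(q));rel(*A,base=(P1,R0))
q0,e=ik(P1,R0);print(q0.round(2),e)
lip=lip0.copy();lip[2]=.115
for th in (0,20,40,60,80,100,110,118):
    B=tp(lip,y,np.radians(th));q,e=ik(*B,q);print(th,q.round(2),round(e,4),end=' ');rel(*B,base=A)
E
```

```text
dr [0.0, 0.0, 0.0] travel [-0.1076, -0.001, -0.0895] rows>= 3
[0.62305867 0.0631926  0.16      ]
[-0.38  1.08  1.03  2.13  0.67 -2.44] 0.007144102031138042 [[0.404, -0.164, 0.471], [0.767, -0.31, 0.457], [0.713, -0.288, 0.375]]
dr [-0.778, -0.007, -0.647] travel [0.1027, -0.3245, -0.0684] rows>= 6
[ 0.22 -0.04 -0.77  0.06  0.45 -0.42] 5.207250714052506e-14
0 [-0.38  1.11  0.97  2.05  0.67 -2.44] 0.0 dr [0.0, 0.0, 0.0] travel [0.0346, 0.0003, 0.0288] rows>= 1
20 [-0.28  0.81  0.68  1.73  0.45 -2.18] 0.0 dr [-0.002, 0.349, -0.002] travel [-0.0084, 0.0, 0.0124] rows>= 2
40 [-0.11  0.6   0.49  1.53  0.17 -1.95] 0.0 dr [-0.003, 0.698, -0.004] travel [-0.0544, -0.0002, 0.0117] rows>= 4
60 [ 0.11  0.49  0.37  1.42 -0.17 -1.73] 0.0 dr [-0.005, 1.047, -0.006] travel [-0.0979, -0.0003, 0.0268] rows>= 6
80 [ 0.34  0.5   0.32  1.43 -0.52 -1.49] 0.0 dr [-0.006, 1.396, -0.007] travel [-0.1336, -0.0003, 0.0558] rows>= 8
100 [ 0.54  0.64  0.35  1.58 -0.83 -1.17] 0.0 dr [-0.008, 1.745, -0.009] travel [-0.1572, -0.0002, 0.0953] rows>= 10
110 [ 0.61  0.75  0.4   1.74 -0.95 -0.95] 0.0 dr [-0.009, 1.92, -0.01] travel [-0.1635, -0.0001, 0.1175] rows>= 11
118 [ 0.66  0.87  0.46  1.91 -1.02 -0.74] 0.0 dr [-0.009, 2.059, -0.011] travel [-0.1657, -0.0, 0.1359] rows>= 12
```

```bash
cat >tp.py <<'E'
from rel import *
from scipy.spatial.transform import Slerp
def tp(lip,yaw,th):
    g=np.load('gp.npz');R=Rpan(yaw,th);pos=np.array(lip)-R@LIP;return pos+R@g['p'],R@g['R']
def path(A,B,n,q):
    S=Slerp([0,1],Rn.from_matrix([A[1],B[1]]));g=np.load('gp.npz')
    for i in range(1,n+1):
        u=i/n;P=A[0]*(1-u)+B[0]*u;R=S(u).as_matrix();q,e=ik(P,R,q)
        RP=R@g['R'].T;pan=P-RP@g['p'];print(round(u,2),q.round(2),round(e,4),'pan',pan.round(3),'tilt',np.degrees(np.arccos(RP[2,2])).round(0))
    return q
E
python3 - <<'E'
from tp import *
g=np.load('g.npz');A=(g['P']+[0,0,.14],g['R'])
q=ik(*A)[0]
y=np.radians(105);lip=[.623,.063,.15]
B=tp(lip,y,np.radians(33));path(A,B,8,q);rel(*B,base=A)
E
```

```text
0.12 [ 0.1   0.01 -0.63  0.31  0.55 -0.68] 0.0 pan [0.564 0.268 0.141] tilt 4.0
0.25 [ 0.01  0.09 -0.46  0.56  0.6  -0.94] 0.0 pan [0.574 0.233 0.139] tilt 9.0
0.38 [-0.06  0.18 -0.29  0.8   0.6  -1.19] 0.0 pan [0.584 0.196 0.138] tilt 13.0
0.5 [-0.1   0.27 -0.11  1.01  0.57 -1.4 ] 0.0 pan [0.594 0.158 0.136] tilt 17.0
0.62 [-0.13  0.37  0.07  1.21  0.52 -1.59] 0.0 pan [0.605 0.119 0.135] tilt 21.0
0.75 [-0.15  0.46  0.25  1.38  0.44 -1.76] 0.0 pan [0.616 0.079 0.135] tilt 25.0
0.88 [-0.17  0.56  0.44  1.53  0.36 -1.9 ] 0.0 pan [0.628 0.037 0.135] tilt 29.0
1.0 [-0.18  0.66  0.63  1.67  0.27 -2.03] 0.0 pan [ 0.641 -0.005  0.136] tilt 33.0
dr [-0.572, 0.518, -0.855] travel [0.0472, -0.2976, -0.0926] rows>= 7
```

```bash
python3 -m crank '{"dr": [[0,0,0],[0,0,0],[0,0,0],[0,0,0],[0,0,0],[0,0,0],[0,0,0]], "travel": [[-0.01,0,-0.01],[-0.03,0,-0.027],[-0.055,0,-0.045],[-0.08,0,-0.067],[-0.1076,-0.001,-0.0895],[-0.1076,-0.001,-0.0895],[-0.1076,-0.001,-0.0895]], "hand": [0,0,0,0,0,0,0]}'; python3 - <<'E'
from tp import *
c=snap('wrist','w3.png');snap('scene','s3.png')
a=cv2.imread('pics/s3.png');cv2.imwrite('pics/s3c.png',cv2.resize(a[60:260,250:510],None,fx=3,fy=3))
y=np.radians(105);lip=[.623,.063,.15]
B=tp(lip,y,np.radians(33));rel(*B)
E
```

```text
clock: 6.82
eef_pos: [0.4983, 0.2442, 0.2108]
tool_rot: [-0.362, 0.831, 0.166, 0.389]
ft_force: [0.4, -0.1, -2.7]
grip_width: 0.0133
dr [-0.567, 0.515, -0.858] travel [0.0433, -0.2985, -0.0939] rows>= 7
```

View pics/s3c.png

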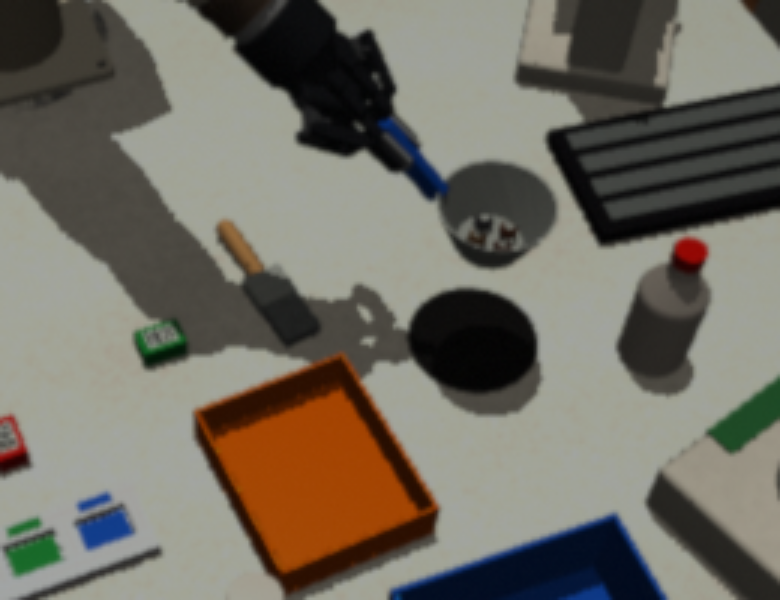

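View pics/w3.png

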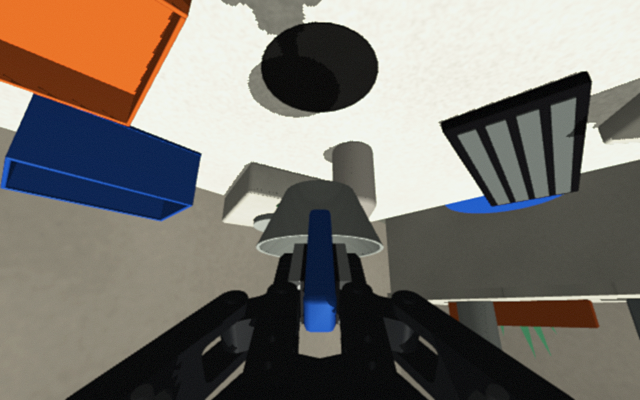

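```bash
python3 -m crank '{"dr": [[-0.06,0.05,-0.09],[-0.12,0.105,-0.175],[-0.18,0.16,-0.265],[-0.24,0.22,-0.36],[-0.30,0.275,-0.455],[-0.36,0.33,-0.55],[-0.425,0.385,-0.64],[-0.485,0.44,-0.73],[-0.54,0.49,-0.81],[-0.567,0.515,-0.858]], "travel": [[0.0045,-0.03,-0.01],[0.009,-0.06,-0.02],[0.0135,-0.093,-0.03],[0.018,-0.126,-0.04],[0.023,-0.16,-0.05],[0.028,-0.193,-0.061],[0.032,-0.225,-0.071],[0.037,-0.255,-0.081],[0.041,-0.283,-0.09],[0.0433,-0.2985,-0.0939]], "hand": [0,0,0,0,0,0,0,0,0,0]}'; python3 - <<'E'
from tp import *
s=snap('scene','s4.png');t=snap('top','t4.png')
print('mat',ray(s,(407.7,173.3),.003))
a=cv2.imread('pics/s4.png');cv2.imwrite('pics/s4c.png',cv2.resize(a[60:260,250:510],None,fx=3,fy=3))
o=bot.get_obs();A=(o['eef_pos'],Rn.from_quat(o['tool_rot']).as_matrix());q=o['joint_pos'];print(q.round(2))
y=np.radians(105);lip=[.623,.063,.12]
for th in np.arange(33,119,8.5):
    B=tp(lip,y,np.radians(th));q,e=ik(*B,q);print(round(th),q.round(2),round(e,4),end=' ');rel(*B,base=A)
E
```

```text
clock: 8.18
eef_pos: [0.6511, -0.0332, 0.2388]
tool_rot: [0.786, -0.6, -0.116, -0.095]
ft_force: [0.8, -0.0, -2.2]
grip_width: 0.0134
mat [0.56115259 0.30367163 0.003     ]
[-0.18  0.66  0.64  1.67  0.28 -2.03]
33 [-0.18  0.66  0.56  1.6   0.27 -2.03] 0.0 dr [-0.004, 0.001, 0.001] travel [0.0078, 0.0033, 0.0291] rows>= 1
42 [-0.1   0.58  0.49  1.53  0.14 -1.94] 0.0 dr [-0.005, 0.149, -0.001] travel [-0.0097, 0.0032, 0.0203] rows>= 1
50 [-0.01  0.53  0.43  1.47  0.01 -1.84] 0.0 dr [-0.005, 0.297, -0.002] travel [-0.0284, 0.003, 0.0142] rows>= 2
58 [ 0.09  0.49  0.39  1.44 -0.14 -1.75] 0.0 dr [-0.006, 0.446, -0.003] travel [-0.0477, 0.0029, 0.011] rows>= 3
67 [ 0.19  0.47  0.35  1.42 -0.29 -1.65] 0.0 dr [-0.007, 0.594, -0.004] travel [-0.0674, 0.0028, 0.0106] rows>= 4
76 [ 0.29  0.48  0.33  1.43 -0.44 -1.55] 0.0 dr [-0.007, 0.742, -0.005] travel [-0.0869, 0.0027, 0.0131] rows>= 4
84 [ 0.38  0.51  0.33  1.46 -0.58 -1.43] 0.0 dr [-0.008, 0.891, -0.006] travel [-0.1057, 0.0027, 0.0185] rows>= 5
92 [ 0.47  0.57  0.33  1.52 -0.72 -1.3 ] 0.0 dr [-0.009, 1.039, -0.007] travel [-0.1236, 0.0026, 0.0266] rows>= 6
101 [ 0.55  0.64  0.36  1.61 -0.84 -1.15] 0.0 dr [-0.009, 1.187, -0.008] travel [-0.1401, 0.0027, 0.0373] rows>= 7
110 [ 0.61  0.74  0.4   1.74 -0.94 -0.96] 0.0 dr [-0.01, 1.336, -0.009] travel [-0.1548, 0.0027, 0.0503] rows>= 8
118 [ 0.66  0.86  0.46  1.92 -1.02 -0.74] 0.0 dr [-0.01, 1.484, -0.01] travel [-0.1675, 0.0028, 0.0653] rows>= 8
```

View pics/s4c.png

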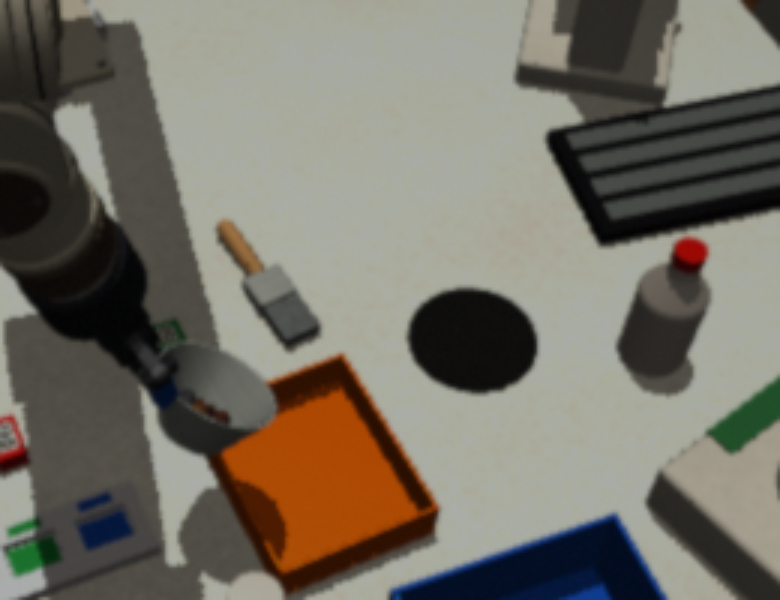

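View pics/t4.png

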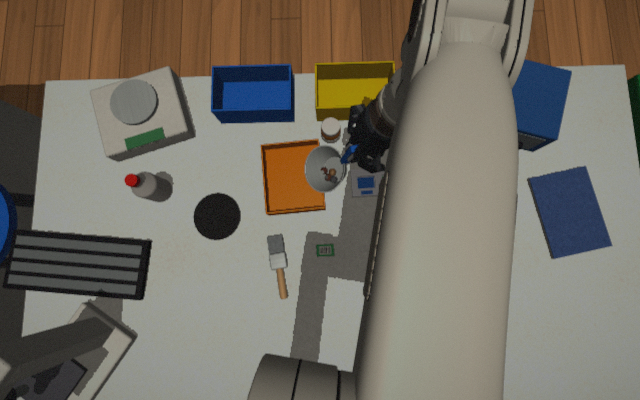

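```bash
python3 -m crank '{"dr": [[-0.005,0.149,0],[-0.005,0.297,0],[-0.006,0.446,0],[-0.007,0.594,0],[-0.007,0.742,0],[-0.008,0.891,0],[-0.009,1.039,0],[-0.009,1.187,0],[-0.01,1.336,0],[-0.01,1.484,0]], "travel": [[-0.0097,0.003,0.0203],[-0.0284,0.003,0.0142],[-0.0477,0.003,0.011],[-0.0674,0.003,0.0106],[-0.0869,0.003,0.0131],[-0.1057,0.003,0.0185],[-0.1236,0.003,0.0266],[-0.14,0.003,0.0373],[-0.1548,0.003,0.0503],[-0.1675,0.003,0.0653]], "hand": [0,0,0,0,0,0,0,0,0,0]}'; python3 -m crank '{"dr": [[0,0,0],[0,0,0],[0,0,0],[0,0,0]], "travel": [[0,0,0],[0,0,0],[0,0,0],[0,0,0]], "hand": [0,0,0,0]}'; python3 - <<'E'
from tp import *
s=snap('scene','s5.png')
a=cv2.imread('pics/s5.png');cv2.imwrite('pics/s5c.png',cv2.resize(a[100:270,270:440],None,fx=3.5,fy=3.5))
snap('top','t5.png');a=cv2.imread('pics/t5.png');cv2.imwrite('pics/t5c.png',cv2.resize(a[100:270,200:370],None,fx=3.5,fy=3.5))
print(bot.get_obs()['joint_pos'].round(2))
E
```

```text
clock: 9.52
eef_pos: [0.5988, 0.1418, 0.2284]
tool_rot: [0.657, -0.507, 0.444, 0.338]
ft_force: [-0.2, -0.7, -2.2]
grip_width: 0.0132
clock: 10.02
eef_pos: [0.6005, 0.1394, 0.233]
tool_rot: [0.657, -0.509, 0.443, 0.336]
ft_force: [-0.2, 0.6, -1.7]
grip_width: 0.0132
[ 0.66  0.86  0.47  1.94 -1.02 -0.72]
```

View pics/s5c.png

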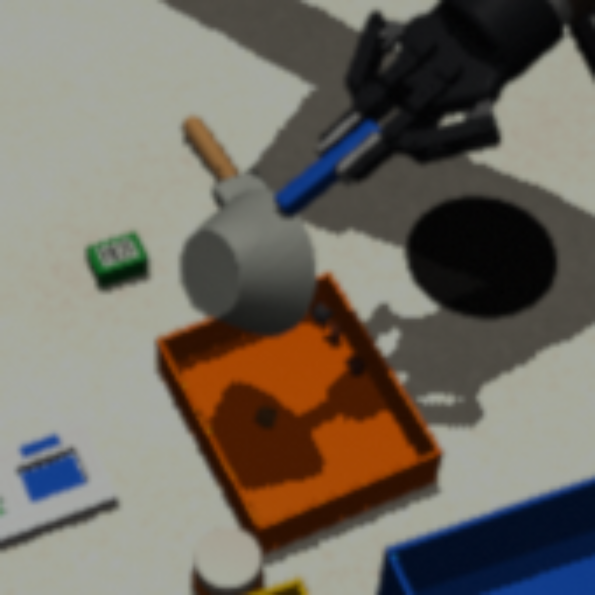

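View pics/t5c.png

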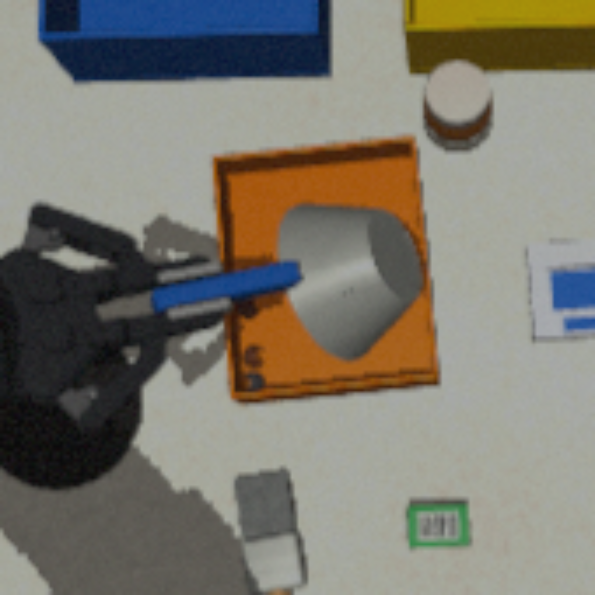

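```bash
python3 - <<'E'
from tp import *
o=bot.get_obs();A=(o['eef_pos'],Rn.from_quat(o['tool_rot']).as_matrix());q=o['joint_pos']
y=np.radians(105);lip=[.623,.063,.12]
for th in np.arange(109,30,-9.5):
    B=tp(lip,y,np.radians(th));q,e=ik(*B,q);print(round(th),round(e,4),end=' ');rel(*B,base=A)
t=snap('top');s=snap('scene');print(ray(t,(217,216),.003),ray(s,(270+482/3.5,100+258/3.5),.003))
g=np.load('g.npz');B2=(g['P']+[0,0,.14],g['R']);path(B,B2,8,q);rel(*B2,base=B)
E
```

```text
109 0.0 dr [0.004, -0.155, -0.013] travel [0.0115, -0.0016, 0.0147] rows>= 1
100 0.0 dr [0.004, -0.321, -0.013] travel [0.0272, -0.0017, 0.03] rows>= 2
90 0.0 dr [0.003, -0.487, -0.012] travel [0.0401, -0.0018, 0.0478] rows>= 3
80 0.0 dr [0.003, -0.653, -0.011] travel [0.0499, -0.0019, 0.0674] rows>= 4
71 0.0 dr [0.002, -0.818, -0.011] travel [0.0563, -0.0019, 0.0884] rows>= 5
62 0.0 dr [0.002, -0.984, -0.01] travel [0.0591, -0.0019, 0.1102] rows>= 6
52 0.0 dr [0.001, -1.15, -0.009] travel [0.0584, -0.0019, 0.1321] rows>= 7
42 0.0 dr [0.0, -1.316, -0.008] travel [0.054, -0.0019, 0.1536] rows>= 8
33 0.0 dr [-0.0, -1.482, -0.007] travel [0.0461, -0.0018, 0.1741] rows>= 8
[0.55573678 0.30397847 0.003     ] [0.56249618 0.30307454 0.003     ]
0.12 [-0.17  0.57  0.38  1.47  0.36 -1.9 ] 0.0 pan [0.628 0.037 0.109] tilt 29.0
0.25 [-0.15  0.47  0.21  1.32  0.44 -1.76] 0.0 pan [0.616 0.079 0.113] tilt 25.0
0.38 [-0.13  0.38  0.03  1.16  0.52 -1.59] 0.0 pan [0.605 0.119 0.117] tilt 21.0
0.5 [-0.1   0.28 -0.14  0.98  0.57 -1.4 ] 0.0 pan [0.594 0.158 0.121] tilt 17.0
0.62 [-0.06  0.19 -0.31  0.77  0.6  -1.19] 0.0 pan [0.584 0.196 0.126] tilt 13.0
0.75 [ 0.01  0.1  -0.47  0.54  0.6  -0.94] 0.0 pan [0.574 0.233 0.132] tilt 9.0
0.88 [ 0.1   0.02 -0.63  0.3   0.55 -0.68] 0.0 pan [0.564 0.268 0.137] tilt 4.0
1.0 [ 0.22 -0.04 -0.77  0.06  0.45 -0.42] 0.0 pan [0.554 0.302 0.143] tilt 0.0
dr [0.572, -0.518, 0.855] travel [-0.2941, 0.0705, 0.0856] rows>= 7
```

```bash
python3 -m crank '{"dr": [[0,-0.155,-0.01],[0,-0.321,-0.01],[0,-0.487,-0.01],[0,-0.653,-0.01],[0,-0.818,-0.01],[0,-0.984,-0.01],[0,-1.15,-0.01],[0,-1.316,-0.01],[0,-1.482,-0.007],[0,-1.482,-0.007]], "travel": [[0.0115,-0.002,0.0147],[0.0272,-0.002,0.03],[0.04,-0.002,0.0478],[0.05,-0.002,0.0674],[0.0563,-0.002,0.0884],[0.0591,-0.002,0.1102],[0.0584,-0.002,0.1321],[0.054,-0.002,0.1536],[0.0461,-0.002,0.1741],[0.0461,-0.002,0.1741]], "hand": [0,0,0,0,0,0,0,0,0,0]}'; python3 - <<'E'
from tp import *
g=np.load('g.npz');B2=(g['P']+[0,0,.14],g['R']);rel(*B2)
snap('scene','s6.png');a=cv2.imread('pics/s6.png');cv2.imwrite('pics/s6c.png',cv2.resize(a[120:260,300:440],None,fx=4,fy=4))
E
```

```text
clock: 11.48
eef_pos: [0.6467, -0.0372, 0.2014]
tool_rot: [0.783, -0.603, -0.121, -0.088]
ft_force: [0.0, -0.5, -2.6]
grip_width: 0.0134
dr [0.579, -0.527, 0.844] travel [-0.2997, 0.0698, 0.0807] rows>= 7
```

View pics/s6c.png

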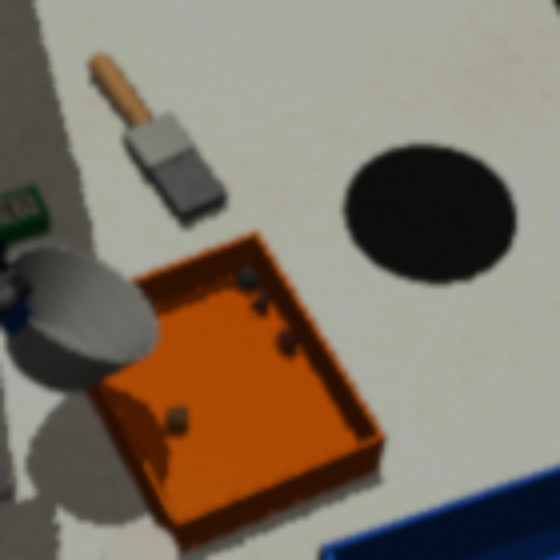

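Four chips are in the tray at about (248,278), (260,305), (288,342), (177,420) in the crop. The pan is empty, so I carry it back.

```bash
python3 -m crank '{"dr": [[0.072,-0.066,0.105],[0.145,-0.132,0.211],[0.217,-0.198,0.316],[0.29,-0.264,0.422],[0.362,-0.33,0.527],[0.434,-0.395,0.633],[0.507,-0.461,0.738],[0.579,-0.527,0.844],[0.579,-0.527,0.844],[0.579,-0.527,0.844]], "travel": [[-0.0375,0.0087,0.01],[-0.075,0.0175,0.02],[-0.1124,0.0262,0.0303],[-0.15,0.035,0.0404],[-0.187,0.0436,0.0504],[-0.225,0.0524,0.0605],[-0.262,0.061,0.0706],[-0.2997,0.0698,0.0807],[-0.2997,0.0698,0.0807],[-0.2997,0.0698,0.0807]], "hand": [0,0,0,0,0,0,0,0,0,0]}'; python3 - <<'E'
from tp import *
g=np.load('g.npz');rel(g['P']+[0.003,0.002,.03],g['R']);rel(g['P']+[0.003,0.002,.002],g['R'])
snap('wrist','w7.png');snap('scene','s7.png');a=cv2.imread('pics/s7.png');cv2.imwrite('pics/s7c.png',cv2.resize(a[80:220,350:490],None,fx=4,fy=4))
E
```

```text
clock: 12.78
eef_pos: [0.4983, 0.2504, 0.2187]
tool_rot: [-0.367, 0.826, 0.167, 0.395]
ft_force: [0.3, 0.1, -1.5]
grip_width: 0.0133
dr [0.003, 0.008, 0.012] travel [0.0891, -0.0041, 0.0732] rows>= 2
dr [0.003, 0.008, 0.012] travel [0.1108, -0.0037, 0.091] rows>= 3
```

View pics/s7c.png

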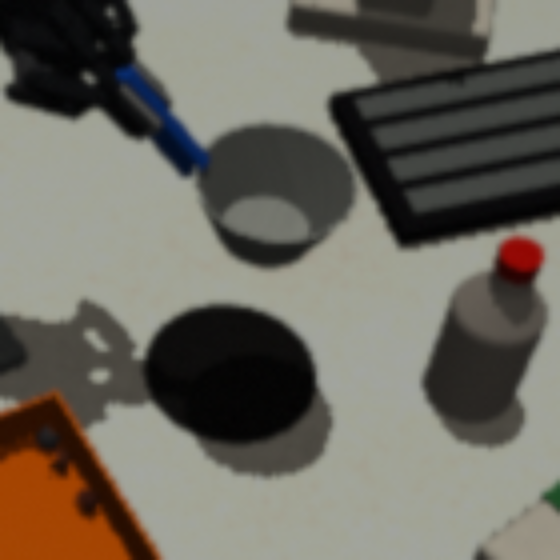

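View pics/w7.png

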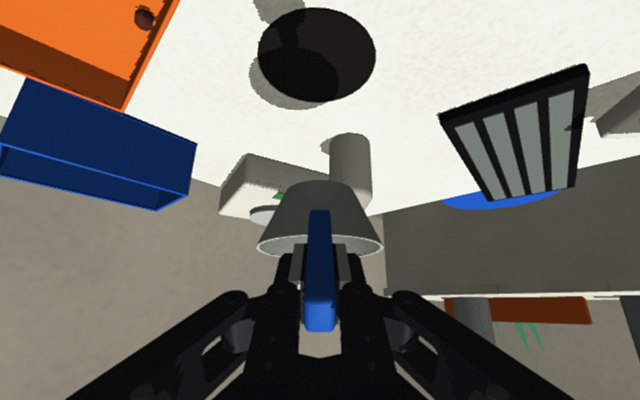

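```bash
python3 -m crank '{"dr": [[0.003,0.008,0.012],[0.003,0.008,0.012],[0.003,0.008,0.012],[0.003,0.008,0.012],[0.003,0.008,0.012],[0.003,0.008,0.012],[0.003,0.008,0.012],[0.003,0.008,0.012]], "travel": [[0.03,-0.002,0.025],[0.06,-0.004,0.05],[0.089,-0.004,0.073],[0.099,-0.004,0.081],[0.105,-0.004,0.086],[0.109,-0.004,0.0895],[0.1108,-0.004,0.091],[0.1108,-0.004,0.091]], "hand": [0,0,0,0,0,0,0,0]}'; python3 - <<'E'
from tp import *
g=np.load('g.npz');rel(g['P']+[0.003,0.002,.000],g['R'])
E
```

```text
clock: 13.88
eef_pos: [0.5039, 0.2455, 0.0746]
tool_rot: [-0.361, 0.83, 0.166, 0.391]
ft_force: [0.5, 0.5, -2.4]
grip_width: 0.0133
dr [-0.001, 0.0, -0.003] travel [0.0009, 0.0016, 0.0008] rows>= 1
```

```bash
python3 -m crank '{"dr": [[0,0,0],[0,0,0],[0,0,0],[0,0,0],[0,0,0],[0,0,0]], "travel": [[0.0015,0,0.0013],[0.0015,0,0.0013],[0.0015,0,0.0013],[0.0015,0,0.0013],[0.0015,0,0.0013],[0.0015,0,0.0013]], "hand": [0,0,0.02,0.04,0.06,0.06]}';  python3 -m crank '{"dr": [[0,0,0],[0,0,0],[0,0,0],[0,0,0],[0,0,0]], "travel": [[0,0,-0.02],[0,0,-0.06],[0,0,-0.1],[0,0,-0.14],[0,0,-0.16]], "hand": [0.06,0.06,0.06,0.06,0.06]}'; python3 - <<'E'
from tp import *
snap('scene','s8.png');a=cv2.imread('pics/s8.png');cv2.imwrite('pics/s8c.png',cv2.resize(a[80:260,300:480],None,fx=3.3,fy=3.3))
E
```

```text
clock: 14.62
eef_pos: [0.5035, 0.2455, 0.0721]
tool_rot: [-0.361, 0.831, 0.167, 0.39]
ft_force: [-0.2, -0.0, 0.2]
grip_width: 0.06
clock: 15.25
eef_pos: [0.4183, 0.1554, 0.1758]
tool_rot: [-0.36, 0.83, 0.166, 0.391]
ft_force: [-0.2, -0.4, 0.8]
grip_width: 0.06
```

View pics/s8c.png

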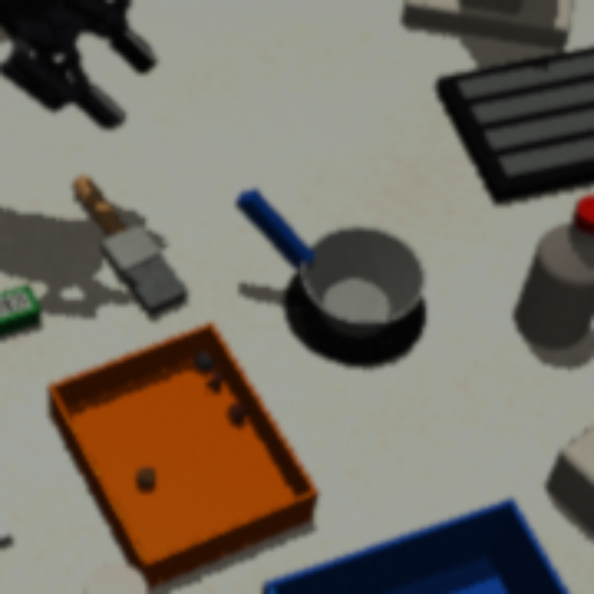

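```bash
cat >dn.py <<'E'
from rel import *
def down(yaw,):  # tool y axis azimuth yaw
    z=np.array([0,0,-1.]);y=np.array([np.cos(yaw),np.sin(yaw),0]);return np.column_stack([np.cross(y,z),y,z])
E
python3 - <<'E'
from dn import *
q=bot.get_obs()['joint_pos'];print(q.round(2))
for yaw in (0,np.pi):
    R=down(yaw);print(R[:,0],ik(np.array([.462,.0,.15]),R,q));rel(np.array([.462,.0,.17]),R)
E
```

```text
[-0.05 -0.17 -0.97  0.1   0.63 -0.65]
[-0.  1.  0.] (array([ 3.94522669e-16,  2.20698407e-01, -2.40832179e-01,  1.10926574e+00,
       -2.70521935e-16,  1.57079633e+00]), np.float64(4.3538615635207966e-14))
dr [1.029, 0.417, 2.199] travel [0.0588, -0.138, -0.059] rows>= 14
[-1.2246468e-16 -1.0000000e+00 -0.0000000e+00] (array([-4.62528855e-15,  2.20698407e-01, -2.40832179e-01,  1.10926574e+00,
        2.65855161e-15, -1.57079633e+00]), np.float64(3.1901742340624466e-13))
dr [-0.337, 0.832, -0.702] travel [0.0588, -0.138, -0.059] rows>= 7
```

```bash
python3 -m crank '{"dr": [[-0.337,0.832,-0.702],[-0.337,0.832,-0.702],[-0.337,0.832,-0.702],[-0.337,0.832,-0.702],[-0.337,0.832,-0.702],[-0.337,0.832,-0.702],[-0.337,0.832,-0.702],[-0.337,0.832,-0.702],[-0.337,0.832,-0.702]], "travel": [[0.0588,-0.138,-0.059],[0.0588,-0.138,-0.059],[0.0588,-0.138,-0.059],[0.0588,-0.138,-0.059],[0.0588,-0.138,-0.059],[0.0588,-0.138,-0.059],[0.0588,-0.138,-0.059],[0.0588,-0.138,-0.059],[0.0588,-0.138,-0.059]], "hand": [0.06,0.06,0.06,0.06,0.06,0.06,0.06,0.06,0.06]}'; python3 - <<'E'
from dn import *
c=snap('wrist','w9.png')
np.savez('c9.npz',**{k:np.array(c[k]) for k in('K','R','t')})
print(bot.get_obs()['eef_pos'],proj(c,(.462,.02,.022)))
E
```

```text
clock: 16.42
eef_pos: [0.4625, 0.0012, 0.1669]
tool_rot: [0.707, -0.707, -0.001, 0.001]
ft_force: [0.1, -0.2, 0.6]
grip_width: 0.0596
[0.46239643 0.00090788 0.16714872] [318.4964059  202.52524322]
```

View pics/w9.png

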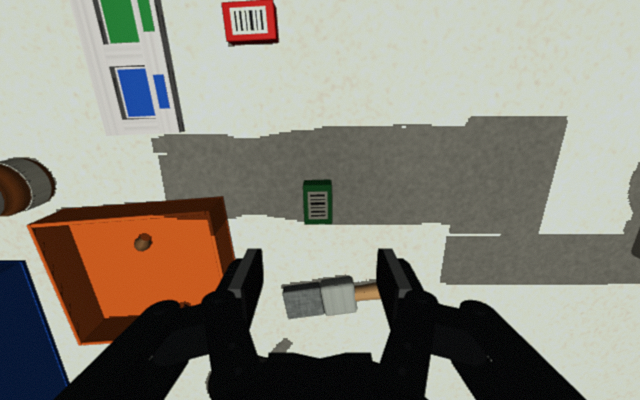

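```bash
python3 - <<'E'
from h import *
a=cv2.imread('pics/w9.png');cv2.imwrite('pics/w9c.png',cv2.resize(a[165:240,280:355],None,fx=8,fy=8,interpolation=cv2.INTER_CUBIC))
E
```

```text
(no output)
```

View pics/w9c.png

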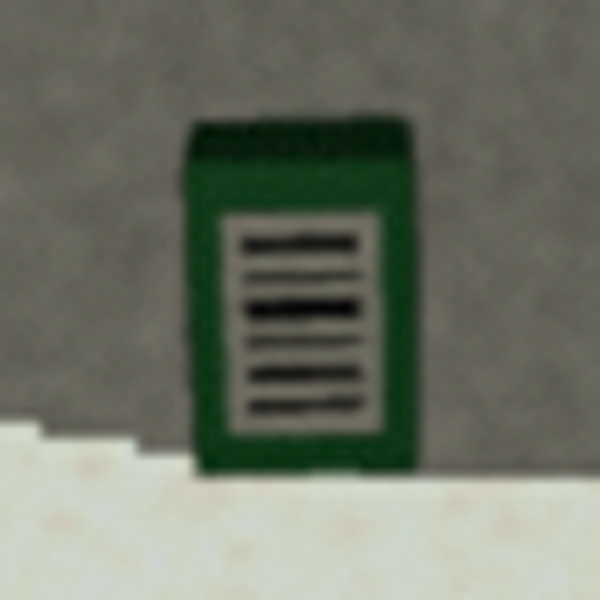

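```bash
cat >>h.py <<'E'
def rect(c,corn,off,f,z,flip=None):
    W=np.array([ray(c,((x+.5)/f-.5+off[0],(y+.5)/f-.5+off[1]),z) for x,y in corn])
    ctr=W.mean(0);e=[np.linalg.norm(W[(i+1)%4]-W[i]) for i in range(4)]
    u=(W[1]-W[0])+(W[2]-W[3]);v=(W[3]-W[0])+(W[2]-W[1])
    print('ctr',ctr.round(4),'sides mm',np.round(np.array(e)*1000,1),'az TL->TR',np.degrees(np.arctan2(u[1],u[0])).round(2),'az TL->BL',np.degrees(np.arctan2(v[1],v[0])).round(2))
    return ctr
E
python3 - <<'E'
from h import *
c=dict(np.load('c9.npz'))
rect(c,[(186,163),(414,157),(419,472),(198,474)],(280,165),8,.022)
rect(c,[(220,212),(380,212),(384,434),(230,434)],(280,165),8,.022)
E
```

```text
ctr [0.4629 0.0222 0.022 ] sides mm [28.9 43.4 29.3 42.9] az TL->TR -178.95 az TL->BL 91.39
ctr [0.463  0.0229 0.022 ] sides mm [20.4 30.6 20.3 30.6] az TL->TR 179.99 az TL->BL 91.61
```

```bash
python3 - <<'E'
from dn import *
R=down(np.radians(181.4))
rel(np.array([.463,.0225,.06]),R);rel(np.array([.463,.0225,.010]),R)
E
```

```text
dr [0.003, 0.001, -0.025] travel [-0.0215, -0.0009, 0.1072] rows>= 2
dr [0.003, 0.001, -0.025] travel [-0.0214, -0.001, 0.1572] rows>= 3
```

```bash
python3 -m crank '{"dr": [[0.003,0.001,-0.025],[0.003,0.001,-0.025],[0.003,0.001,-0.025],[0.003,0.001,-0.025],[0.003,0.001,-0.025],[0.003,0.001,-0.025],[0.003,0.001,-0.025],[0.003,0.001,-0.025]], "travel": [[-0.0215,-0.001,0.05],[-0.0215,-0.001,0.1],[-0.0215,-0.001,0.12],[-0.0215,-0.001,0.14],[-0.0215,-0.001,0.15],[-0.0215,-0.001,0.157],[-0.0215,-0.001,0.157],[-0.0215,-0.001,0.157]], "hand": [0.06,0.06,0.06,0.06,0.06,0.06,0.06,0.06]}';python3 -m crank '{"dr": [[0,0,0],[0,0,0],[0,0,0],[0,0,0],[0,0,0],[0,0,0]], "travel": [[0,0,0],[0,0,0],[0,0,0],[0,0,0],[0,0,0],[0,0,0]], "hand": [0.04,0.02,0,0,0,0]}'
```

```text
clock: 17.48
eef_pos: [0.464, 0.0228, 0.0113]
tool_rot: [0.716, -0.698, 0.001, -0.001]
ft_force: [0.6, 0.4, -0.6]
grip_width: 0.06
clock: 18.23
eef_pos: [0.4639, 0.0229, 0.0115]
tool_rot: [0.716, -0.698, 0.001, -0.001]
ft_force: [-1.1, -1.2, 5.9]
grip_width: 0.0283
```

```bash
python3 -m crank '{"dr": [[0,0,0],[0,0,0],[0,0,0],[0,0,0],[0,0,0]], "travel": [[0,0,-0.02],[0,0,-0.06],[0,0,-0.11],[0,0,-0.155],[0,0,-0.155]], "hand": [0,0,0,0,0]}';python3 - <<'E'
from dn import *
snap('wrist','w10.png');a=cv2.imread('pics/w10.png');cv2.imwrite('pics/w10c.png',cv2.resize(a[230:400,220:420],None,fx=4,fy=3.5,interpolation=cv2.INTER_CUBIC))
rel(np.array([.638,-.20,.172]),down(np.pi))
E
```

```text
clock: 18.85
eef_pos: [0.4661, 0.023, 0.1695]
tool_rot: [0.716, -0.698, 0.003, -0.003]
ft_force: [0.5, 0.9, -0.6]
grip_width: 0.0283
dr [-0.005, -0.0, 0.026] travel [0.2274, -0.1676, -0.0039] rows>= 5
```

View pics/w10c.png

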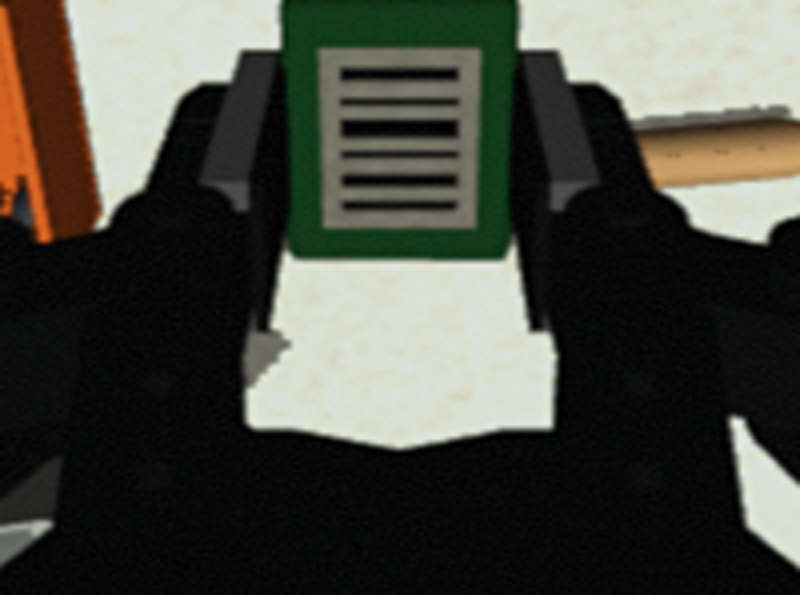

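```bash
python3 - <<'E'
from dn import *
c=eyes.camera('wrist');K=np.array(c['K']);T=np.array(c['T_tool_cam'])
def tool_at(px,z):
    d=T[:3,:3]@np.linalg.inv(K)@[px[0],px[1],1];o=T[:3,3];return o+d*(z-o[2])/d[2]
W=np.array([tool_at((220+(x+.5)/4-.5,230+(y+.5)/3.5-.5),-.0105) for x,y in [(320,48),(482,48),(477,228),(323,228)]])
print(W.round(4),W.mean(0).round(4))
W=np.array([tool_at((220+(x+.5)/4-.5,230+(y+.5)/3.5-.5),-.0105) for x,y in [(284,0),(516,0),(512,258),(290,258)]])
print(W.round(4),W.mean(0).round(4))
rel(np.array([.638,-.173,.172]),down(np.pi))
E
```

```text
[[ 0.015  -0.0088 -0.0105]
 [ 0.015   0.0115 -0.0105]
 [-0.0156  0.0115 -0.0105]
 [-0.0156 -0.009  -0.0105]] [-0.0003  0.0013 -0.0105]
[[ 0.0225 -0.013  -0.0105]
 [ 0.0225  0.0155 -0.0105]
 [-0.0211  0.0164 -0.0105]
 [-0.0211 -0.0136 -0.0105]] [ 0.0007  0.0013 -0.0105]
dr [-0.001, -0.0, 0.026] travel [0.2004, -0.1696, -0.006] rows>= 5
```

```bash
python3 -m crank '{"dr": [[0,0,0.026],[0,0,0.026],[0,0,0.026],[0,0,0.026],[0,0,0.026],[0,0,0.026],[0,0,0.026],[0,0,0.026]], "travel": [[0.2,-0.17,-0.005],[0.2,-0.17,-0.005],[0.2,-0.17,-0.005],[0.2,-0.17,-0.005],[0.2,-0.17,-0.005],[0.2,-0.17,-0.005],[0.2,-0.17,-0.005],[0.2,-0.17,-0.005]], "hand": [0,0,0,0,0,0,0,0]}';python3 - <<'E'
from dn import *
c=snap('wrist','w11.png');a=cv2.imread('pics/w11.png');cv2.imwrite('pics/w11c.png',cv2.resize(a[130:270,240:400],None,fx=5,fy=4.2,interpolation=cv2.INTER_CUBIC))
np.savez('c11.npz',**{k:np.array(c[k]) for k in('K','R','t')});print(proj(c,(.638,-.153,.006)))
E
```

```text
clock: 19.95
eef_pos: [0.6377, -0.1714, 0.1709]
tool_rot: [0.708, -0.707, -0.0, 0.0]
ft_force: [-0.1, -0.6, 0.3]
grip_width: 0.0282
[318.26121043 196.31755199]
```

View pics/w11.png

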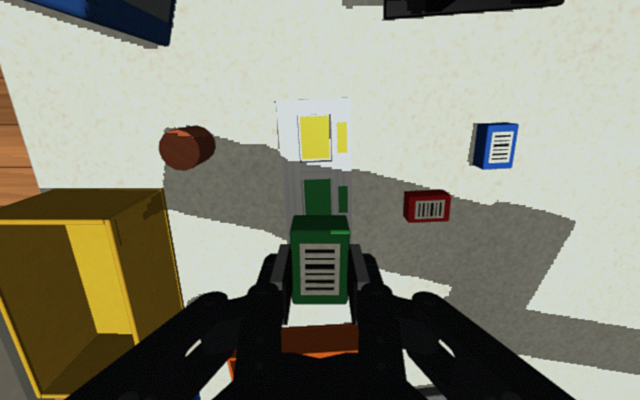

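View pics/w11c.png

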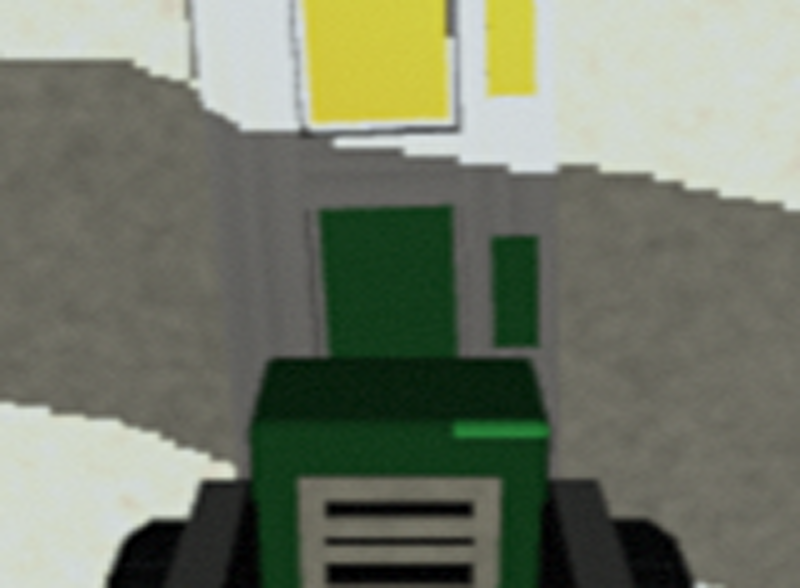

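```bash
python3 -m crank '{"dr": [[0,0,0],[0,0,0],[0,0,0],[0,0,0]], "travel": [[-0.04,0,0],[-0.075,0,0],[-0.075,0,0],[-0.075,0,0]], "hand": [0,0,0,0]}';python3 - <<'E'
from dn import *
c=snap('wrist','w12.png');a=cv2.imread('pics/w12.png');cv2.imwrite('pics/w12c.png',cv2.resize(a[20:220,240:400],None,fx=4,fy=3,interpolation=cv2.INTER_CUBIC))
np.savez('c12.npz',**{k:np.array(c[k]) for k in('K','R','t')})
g=a[80:170,270:370];cv2.imwrite('pics/w12d.png',cv2.resize(g,None,fx=6,fy=6,interpolation=cv2.INTER_CUBIC))
E
```

```text
clock: 20.5
eef_pos: [0.6384, -0.0973, 0.1714]
tool_rot: [0.707, -0.707, 0.001, -0.0]
ft_force: [0.1, -0.4, -0.6]
grip_width: 0.028
```

View pics/w12c.png

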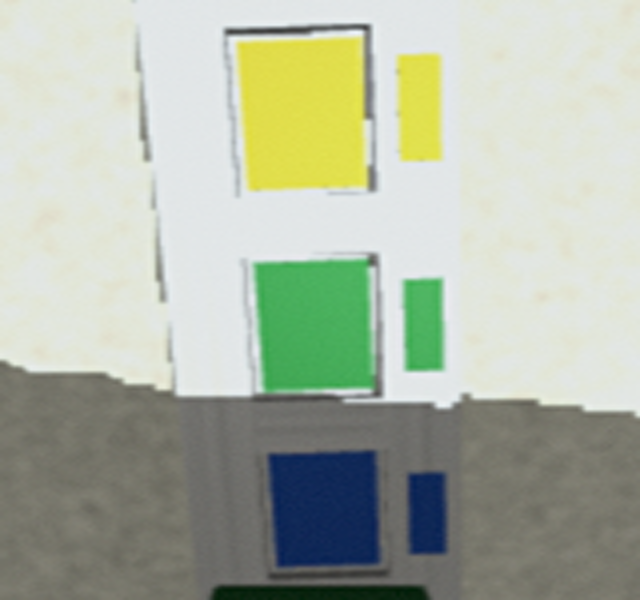

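View pics/w12d.png

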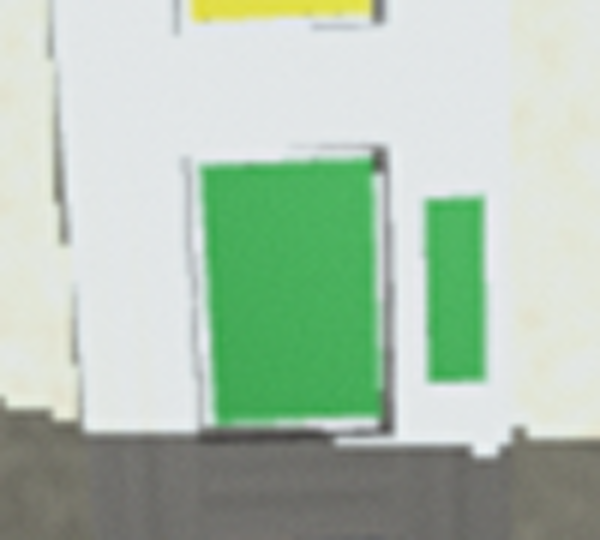

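```bash
python3 - <<'E'
from h import *
c=dict(np.load('c12.npz'))
print('green floor');rect(c,[(202,164),(373,157),(380,416),(217,425)],(270,80),6,.006)
print('rim');rect(c,[(184,152),(386,148),(391,432),(200,434)],(270,80),6,.014)
def r2(cn,z):
    rect(c,[((x/4*6),(y/3*6)) for x,y in cn],(240,20),6,z)
print('yellow floor,rim');r2([(237,40),(363,37),(367,187),(246,190)],.006);r2([(225,30),(370,25),(376,190),(238,195)],.014)
print('blue');r2([(268,455),(376,451),(381,563),(277,567)],.006);r2([(263,449),(385,445),(388,572),(270,576)],.014)
E
```

```text
green floor
ctr [ 0.6387 -0.1517  0.006 ] sides mm [28.4 43.  28.4 43.5] az TL->TR -177.21 az TL->BL 92.49
rim
ctr [ 0.6391 -0.1522  0.014 ] sides mm [32.6 46.  32.4 45.7] az TL->TR -179.07 az TL->BL 92.16
yellow floor,rim
ctr [ 0.6416 -0.2171  0.006 ] sides mm [29.2 43.1 29.4 43.2] az TL->TR -178.25 az TL->BL 91.87
ctr [ 0.6417 -0.217   0.014 ] sides mm [32.6 46.1 32.8 46.3] az TL->TR -177.49 az TL->BL 92.53
blue
ctr [ 0.6359 -0.0865  0.006 ] sides mm [28.9 42.5 29.  42.7] az TL->TR -176.87 az TL->BL 92.74
ctr [ 0.6357 -0.0883  0.014 ] sides mm [31.7 47.  32.1 47.1] az TL->TR -177.22 az TL->BL 91.8
```

```bash
python3 - <<'E'
from dn import *
for i in range(2):
    c=eyes.camera('wrist');print(np.array(c['T_tool_cam']).round(4).tolist(),np.array(c['K'])[0].round(2))
E
```

```text
[[0.0002, -0.9466, -0.3223, 0.0842], [1.0, 0.0005, -0.001, 0.0012], [0.0011, -0.3223, 0.9466, -0.1438], [0.0, 0.0, 0.0, 1.0]] [296.51   0.   319.39]
[[0.0002, -0.9466, -0.3223, 0.0842], [1.0, 0.0005, -0.001, 0.0012], [0.0011, -0.3223, 0.9466, -0.1438], [0.0, 0.0, 0.0, 1.0]] [296.51   0.   319.39]
```

```bash
for i in 1 2 3 4 5 6; do python3 - <<'E'
from dn import *
c=eyes.camera('wrist');T=np.array(c['T_tool_cam']);t=eyes.camera('top');ct=-np.array(t['R']).T@np.array(t['t'])
print(T[:3,3].round(4),Rn.from_matrix(T[:3,:3]).as_rotvec().round(4),ct.round(4),bot.get_obs()['clock'])
E
done
```

```text
[ 0.0842  0.0012 -0.1438] [-0.2567 -0.2583  1.5551] [0.4622 0.0068 0.9545] 20.75
[ 0.0842  0.0012 -0.1438] [-0.2567 -0.2583  1.5551] [0.4622 0.0068 0.9545] 20.85
[ 0.0842  0.0012 -0.1438] [-0.2567 -0.2583  1.5551] [0.4622 0.0068 0.9545] 20.95
[ 0.0842  0.0012 -0.1438] [-0.2567 -0.2583  1.5551] [0.4622 0.0068 0.9545] 21.05
[ 0.0842  0.0012 -0.1438] [-0.2567 -0.2583  1.5551] [0.4622 0.0068 0.9545] 21.15
[ 0.0842  0.0012 -0.1438] [-0.2567 -0.2583  1.5551] [0.4622 0.0068 0.9545] 21.25
```

```bash
python3 - <<'E'
from dn import *
R=down(np.radians(182.5))
rel(np.array([.6398,-.152,.045]),R);rel(np.array([.6398,-.152,.030]),R)
E
```

```text
dr [-0.0, -0.001, -0.044] travel [0.0543, -0.0013, 0.1259] rows>= 3
dr [-0.0, -0.001, -0.044] travel [0.0543, -0.0013, 0.1409] rows>= 3
```

```bash
python3 -m crank '{"dr": [[0,0,-0.044],[0,0,-0.044],[0,0,-0.044],[0,0,-0.044],[0,0,-0.044],[0,0,-0.044],[0,0,-0.044]], "travel": [[0.03,0,0.02],[0.0543,-0.0013,0.06],[0.0543,-0.0013,0.1],[0.0543,-0.0013,0.126],[0.0543,-0.0013,0.141],[0.0543,-0.0013,0.141],[0.0543,-0.0013,0.141]], "hand": [0,0,0,0,0,0,0]}';python3 - <<'E'
from dn import *
R=down(np.radians(182.5))
rel(np.array([.6398,-.152,.0175]),R)
c=snap('wrist','w13.png');a=cv2.imread('pics/w13.png');cv2.imwrite('pics/w13c.png',cv2.resize(a[200:340,220:420],None,fx=4,fy=4,interpolation=cv2.INTER_CUBIC))
E
```

```text
clock: 22.12
eef_pos: [0.641, -0.1521, 0.0314]
tool_rot: [0.723, -0.691, 0.002, -0.001]
ft_force: [0.9, 0.7, -0.4]
grip_width: 0.0279
dr [-0.003, -0.001, 0.001] travel [-0.0002, 0.0013, 0.0139] rows>= 1
```

View pics/w13c.png

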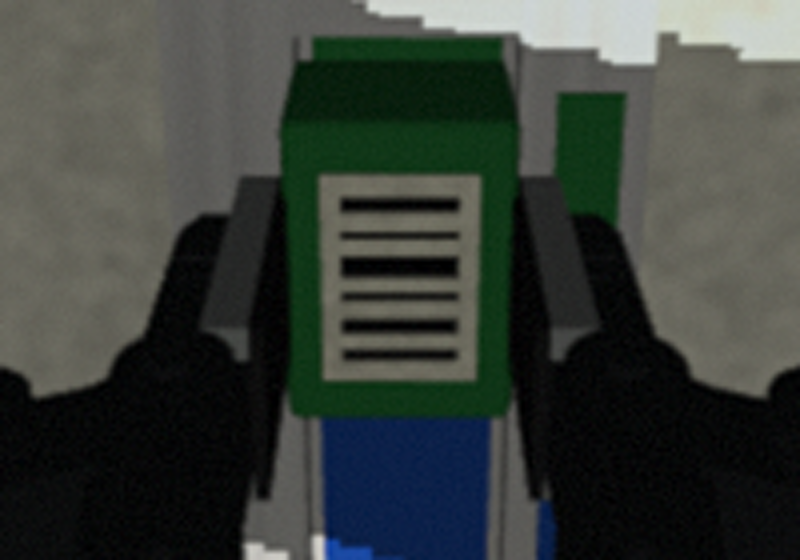

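```bash
python3 -m crank '{"dr": [[0,0,0],[0,0,0],[0,0,0],[0,0,0],[0,0,0],[0,0,0],[0,0,0]], "travel": [[0,0.0013,0],[0,0.0013,0.003],[0,0.0013,0.006],[0,0.0013,0.009],[0,0.0013,0.012],[0,0.0013,0.014],[0,0.0013,0.014]], "hand": [0,0,0,0,0,0,0]}'
```

```text
clock: 23.05
eef_pos: [0.6385, -0.152, 0.0175]
tool_rot: [0.723, -0.691, 0.001, -0.0]
ft_force: [-3.5, 0.6, 8.7]
grip_width: 0.0283
```

```bash
python3 -m crank '{"dr": [[0,0,0],[0,0,0],[0,0,0],[0,0,0],[0,0,0],[0,0,0],[0,0,0],[0,0,0]], "travel": [[0,0,-0.001],[0,0,-0.001],[0,0,-0.001],[0,0,-0.03],[0,0,-0.08],[0,0,-0.13],[-0.05,0,-0.15],[-0.07,0,-0.15]], "hand": [0.04,0.05,0.05,0.05,0.06,0.06,0.06,0.06]}';python3 - <<'E'
from dn import *
c=snap('wrist','w14.png');a=cv2.imread('pics/w14.png');cv2.imwrite('pics/w14c.png',cv2.resize(a[20:220,240:400],None,fx=4,fy=3,interpolation=cv2.INTER_CUBIC))
T=np.array(c['T_tool_cam']);print(T[:3,3])
np.savez('c14.npz',**{k:np.array(c[k]) for k in('K','R','t')})
E
```

```text
clock: 24.05
eef_pos: [0.6367, -0.0804, 0.1684]
tool_rot: [0.723, -0.691, 0.002, -0.002]
ft_force: [-0.4, 0.3, 0.1]
grip_width: 0.0598
[ 0.08409378  0.0012889  -0.14377289]
```

View pics/w14.png

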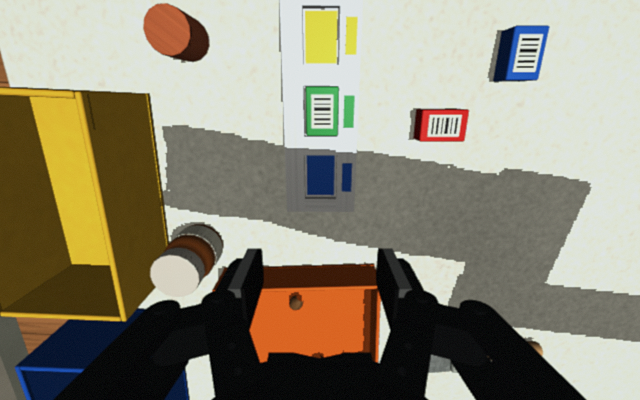

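View pics/w14c.png

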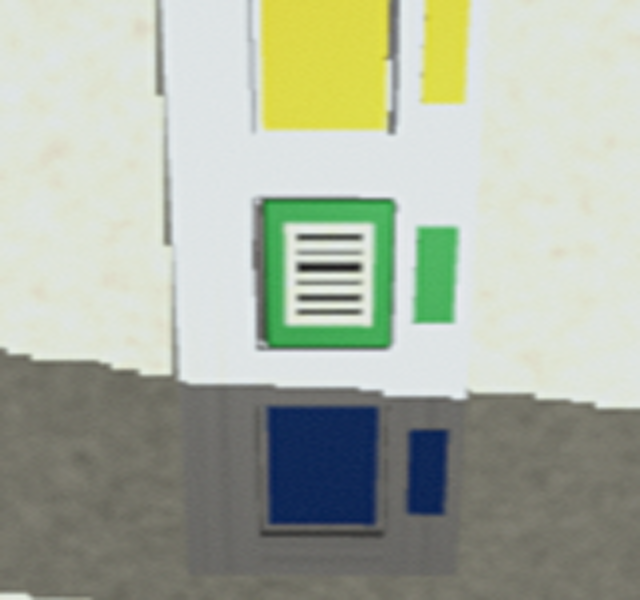

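```bash
python3 - <<'E'
from dn import *
c=dict(np.load('c14.npz'));print(ray(c,(522,52),.022))
rel(np.array([.458,-.228,.167]),down(np.pi))
E
```

```text
[ 0.46358997 -0.21066028  0.022     ]
dr [-0.002, 0.001, 0.048] travel [0.1412, 0.1846, -0.0009] rows>= 4
```

```bash
python3 -m crank '{"dr": [[0,0,0.048],[0,0,0.048],[0,0,0.048],[0,0,0.048],[0,0,0.048],[0,0,0.048],[0,0,0.048]], "travel": [[0.141,0.185,0],[0.141,0.185,0],[0.141,0.185,0],[0.141,0.185,0],[0.141,0.185,0],[0.141,0.185,0],[0.141,0.185,0]], "hand": [0.06,0.06,0.06,0.06,0.06,0.06,0.06]}';python3 - <<'E'
from dn import *
c=snap('wrist','w15.png');a=cv2.imread('pics/w15.png');cv2.imwrite('pics/w15c.png',cv2.resize(a[165:240,280:355],None,fx=8,fy=8,interpolation=cv2.INTER_CUBIC))
np.savez('c15.npz',**{k:np.array(c[k]) for k in('K','R','t')});print(np.array(c['T_tool_cam'])[:3,3])
E
```

```text
clock: 24.98
eef_pos: [0.4574, -0.2305, 0.1652]
tool_rot: [-0.706, 0.708, -0.0, -0.0]
ft_force: [-0.4, 1.1, -0.6]
grip_width: 0.0599
[ 0.08415359  0.00123013 -0.14376715]
```

View pics/w15c.png

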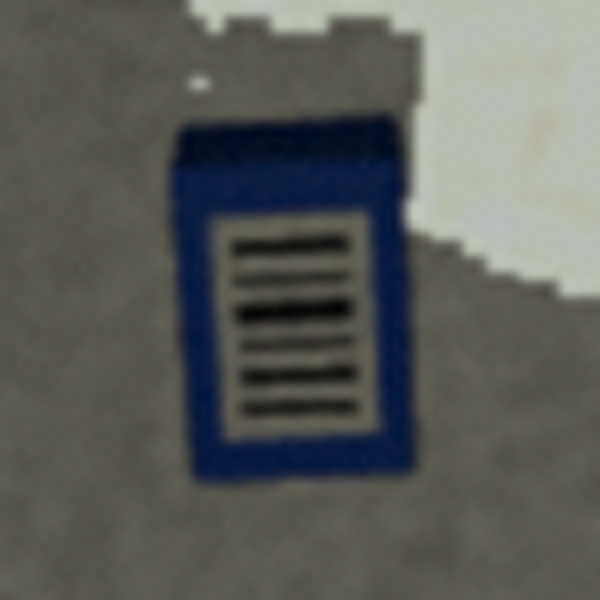

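```bash
python3 - <<'E'
from dn import *
c=dict(np.load('c15.npz'))
rect(c,[(174,168),(402,158),(412,470),(194,480)],(280,165),8,.022)
k=rect(c,[(209,215),(368,210),(380,435),(224,441)],(280,165),8,.022)
R=down(np.radians(182.7));k=np.array([.4605,k[1],.010])
rel(k,R)
E
```

```text
ctr [ 0.4595 -0.21    0.022 ] sides mm [28.7 42.7 28.7 42.8] az TL->TR -177.37 az TL->BL 92.28
ctr [ 0.4596 -0.2093  0.022 ] sides mm [20.2 30.9 20.4 31.1] az TL->TR -177.97 az TL->BL 92.91
dr [-0.0, -0.0, -0.049] travel [-0.0211, -0.0029, 0.1553] rows>= 3
```

```bash
python3 -m crank '{"dr": [[0,0,-0.049],[0,0,-0.049],[0,0,-0.049],[0,0,-0.049],[0,0,-0.049],[0,0,-0.049],[0,0,-0.049],[0,0,-0.049]], "travel": [[-0.0207,-0.003,0.05],[-0.0207,-0.003,0.1],[-0.0207,-0.003,0.12],[-0.0207,-0.003,0.135],[-0.0207,-0.003,0.147],[-0.0207,-0.003,0.155],[-0.0207,-0.003,0.155],[-0.0207,-0.003,0.155]], "hand": [0.06,0.06,0.06,0.06,0.06,0.06,0.06,0.06]}';python3 -m crank '{"dr": [[0,0,0],[0,0,0],[0,0,0],[0,0,0],[0,0,0],[0,0,0]], "travel": [[0,0,0],[0,0,0],[0,0,0],[0,0,0],[0,0,0],[0,0,0]], "hand": [0.04,0.02,0,0,0,0]}';python3 -m crank '{"dr": [[0,0,0],[0,0,0],[0,0,0],[0,0,0],[0,0,0]], "travel": [[0,0,-0.02],[0,0,-0.06],[0,0,-0.11],[0,0,-0.155],[0,0,-0.155]], "hand": [0,0,0,0,0]}';python3 - <<'E'
from dn import *
snap('wrist','w16.png');a=cv2.imread('pics/w16.png');cv2.imwrite('pics/w16c.png',cv2.resize(a[230:400,220:420],None,fx=4,fy=3.5,interpolation=cv2.INTER_CUBIC))
R=down(np.radians(182.6));k=np.array([.6367,-.087,.165])
rel(k,R)
E
```

```text
clock: 26.02
eef_pos: [0.4605, -0.2108, 0.0114]
tool_rot: [0.723, -0.691, 0.001, -0.0]
ft_force: [-0.2, 0.2, -0.3]
grip_width: 0.0598
clock: 26.78
eef_pos: [0.4604, -0.2108, 0.0117]
tool_rot: [0.723, -0.691, 0.001, -0.0]
ft_force: [-2.0, -0.1, 6.5]
grip_width: 0.0282
clock: 27.4
eef_pos: [0.4624, -0.2116, 0.1698]
tool_rot: [0.723, -0.691, 0.004, -0.001]
ft_force: [0.5, 0.2, -0.8]
grip_width: 0.028
dr [-0.004, -0.002, -0.0] travel [-0.1158, -0.1812, 0.0029] rows>= 4
```

View pics/w16c.png

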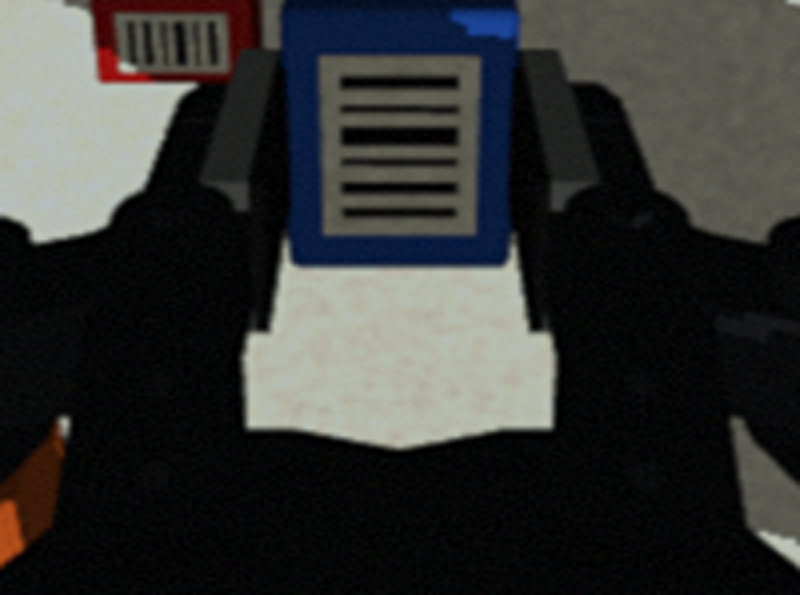

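```bash
python3 -m crank '{"dr": [[-0.004,-0.002,0],[-0.004,-0.002,0],[-0.004,-0.002,0],[-0.004,-0.002,0],[-0.004,-0.002,0],[-0.004,-0.002,0],[-0.004,-0.002,0]], "travel": [[-0.115,-0.181,0],[-0.115,-0.181,0],[-0.115,-0.181,0],[-0.115,-0.181,0],[-0.115,-0.181,0],[-0.115,-0.181,0],[-0.115,-0.181,0]], "hand": [0,0,0,0,0,0,0]}';python3 - <<'E'
from dn import *
R=down(np.radians(182.6));rel(np.array([.6367,-.088,.030]),R)
E
```

```text
clock: 28.32
eef_pos: [0.6343, -0.0882, 0.1654]
tool_rot: [0.722, -0.691, -0.002, 0.001]
ft_force: [0.0, -0.5, -0.4]
grip_width: 0.028
dr [0.005, 0.002, -0.002] travel [0.0001, -0.0031, 0.1354] rows>= 3
```

```bash
python3 -m crank '{"dr": [[0.004,0.002,0],[0.004,0.002,0],[0.004,0.002,0],[0.004,0.002,0],[0.004,0.002,0],[0.004,0.002,0],[0.004,0.002,0]], "travel": [[0,-0.002,0.05],[0,-0.002,0.09],[0,-0.002,0.12],[0,-0.002,0.13],[0,-0.002,0.135],[0,-0.002,0.135],[0,-0.002,0.135]], "hand": [0,0,0,0,0,0,0]}';python3 - <<'E'
from dn import *
R=down(np.radians(182.6));rel(np.array([.6367,-.088,.0175]),R)
c=snap('wrist','w17.png');a=cv2.imread('pics/w17.png');cv2.imwrite('pics/w17c.png',cv2.resize(a[180:320,220:420],None,fx=4,fy=4,interpolation=cv2.INTER_CUBIC))
E
```

```text
clock: 29.2
eef_pos: [0.638, -0.0873, 0.0324]
tool_rot: [0.723, -0.691, 0.001, -0.001]
ft_force: [-0.9, 0.7, -1.0]
grip_width: 0.0282
dr [-0.003, -0.001, -0.0] travel [0.0007, 0.0014, 0.0149] rows>= 1
```

View pics/w17c.png

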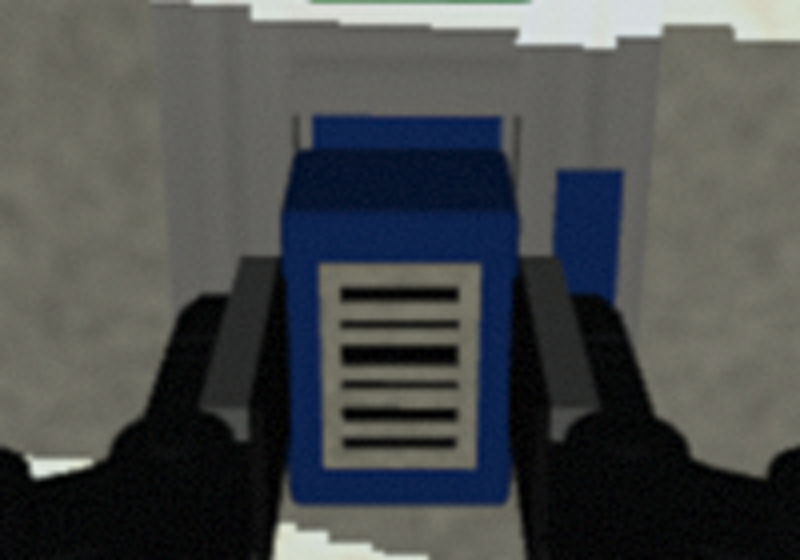

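```bash
python3 -m crank '{"dr": [[0,0,0],[0,0,0],[0,0,0],[0,0,0],[0,0,0],[0,0,0],[0,0,0]], "travel": [[0.0009,0.0013,0],[0.0009,0.0013,0.003],[0.0009,0.0013,0.006],[0.0009,0.0013,0.009],[0.0009,0.0013,0.012],[0.0009,0.0013,0.0145],[0.0009,0.0013,0.0148]], "hand": [0,0,0,0,0,0,0]}'
```

```text
clock: 30.12
eef_pos: [0.6357, -0.088, 0.0177]
tool_rot: [0.723, -0.691, 0.001, -0.0]
ft_force: [-3.1, 0.6, 10.7]
grip_width: 0.0286
```

Seated at the expected height (17.7 mm). I'll release, retreat and check.

```bash
python3 -m crank '{"dr": [[0,0,0],[0,0,0],[0,0,0],[0,0,0],[0,0,0],[0,0,0],[0,0,0],[0,0,0]], "travel": [[0,0,-0.001],[0,0,-0.001],[0,0,-0.001],[0,0,-0.03],[0,0,-0.08],[0,0,-0.13],[-0.03,0.03,-0.15],[-0.03,0.06,-0.15]], "hand": [0.04,0.05,0.05,0.05,0.06,0.06,0.06,0.06]}';python3 - <<'E'
from dn import *
c=snap('wrist','w18.png');a=cv2.imread('pics/w18.png');cv2.imwrite('pics/w18c.png',cv2.resize(a[20:220,180:340],None,fx=4,fy=3,interpolation=cv2.INTER_CUBIC))
np.savez('c18.npz',**{k:np.array(c[k]) for k in('K','R','t')})
snap('top','t18.png');snap('scene','s18.png')
E
```

```text
clock: 31.12
eef_pos: [0.5754, -0.0594, 0.1684]
tool_rot: [0.724, -0.69, 0.002, -0.002]
ft_force: [-0.1, -0.9, -0.5]
grip_width: 0.0598
```

View pics/w18.png

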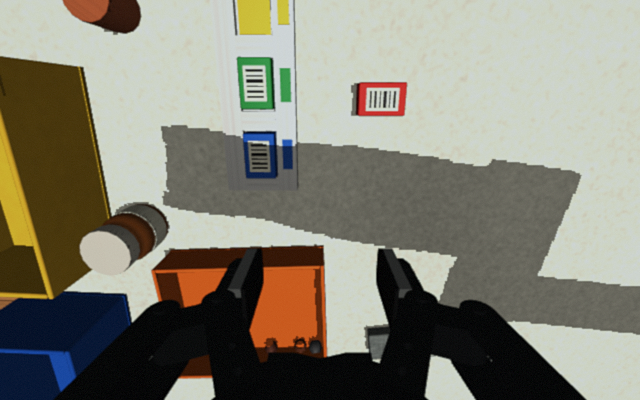

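View pics/t18.png

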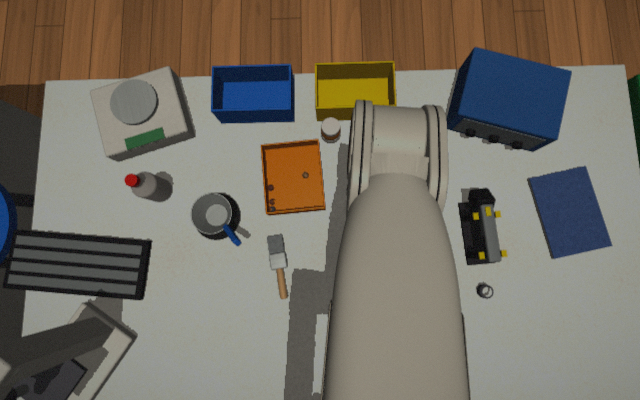

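View pics/s18.png

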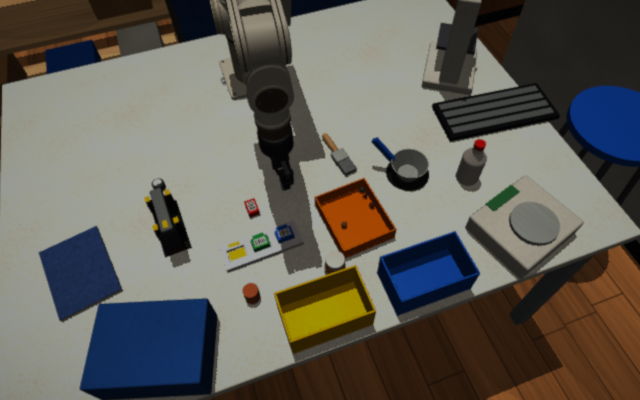

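```bash
python3 - <<'E'
from dn import *
t=snap('top');print(ray(t,(488,208),.091),ray(t,(495.5,261),.091))
o=bot.get_obs();q=o['joint_pos'];print(q.round(2))
R=down(np.radians(98));P=np.array([.46,-.40,.26]);print(ik(P,R,q));rel(P,R)
E
```

```text
[ 0.55275792 -0.36157274  0.091     ] [ 0.43036684 -0.36869051  0.091     ]
[-0.11  0.43  0.1   1.24 -0.   -1.72]
(array([-7.15743590e-01,  4.58926490e-01,  3.92347378e-01,  1.50421721e+00,
        2.56632759e-13, -8.55369930e-01]), np.float64(3.029064659710536e-09))
dr [-0.001, 0.0, 1.476] travel [0.3339, 0.1294, -0.0937] rows>= 8
```

```bash
python3 - <<'E'
from dn import *
R=down(np.radians(93));P=np.array([.49,-.365,.26]);rel(P,R)
E
```

```text
dr [-0.001, 0.0, 1.564] travel [0.3003, 0.0978, -0.0937] rows>= 9
```

```bash
python3 -m crank '{"dr": [[0,0,1.564],[0,0,1.564],[0,0,1.564],[0,0,1.564],[0,0,1.564],[0,0,1.564],[0,0,1.564],[0,0,1.564],[0,0,1.564],[0,0,1.564]], "travel": [[0,0,-0.0937],[0.05,0.0,-0.0937],[0.1,0.02,-0.0937],[0.3,0.098,-0.0937],[0.3,0.098,-0.0937],[0.3,0.098,-0.0937],[0.3,0.098,-0.0937],[0.3,0.098,-0.0937],[0.3,0.098,-0.0937],[0.3,0.098,-0.0937]], "hand": [0.06,0.06,0.06,0.06,0.06,0.06,0.06,0.06,0.06,0.06]}';python3 - <<'E'
from dn import *
c=snap('wrist','w20.png')
np.savez('c20.npz',**{k:np.array(c[k]) for k in('K','R','t')})
print(bot.get_obs()['joint_pos'].round(2),np.array(c['T_tool_cam'])[:3,3])
E
```

```text
clock: 32.58
eef_pos: [0.4904, -0.3656, 0.259]
tool_rot: [-0.026, 1.0, -0.0, 0.0]
ft_force: [1.2, -0.8, 0.1]
grip_width: 0.0598
[-0.64  0.46  0.4   1.5  -0.   -0.69] [ 0.08407687 -0.00131096 -0.14376734]
```

View pics/w20.png

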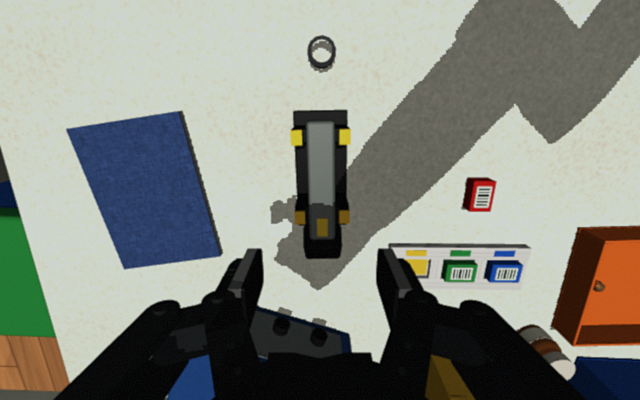

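```bash
python3 - <<'E'
from h import *
a=cv2.imread('pics/w20.png');cv2.imwrite('pics/w20c.png',cv2.resize(a[100:265,270:370],None,fx=5,fy=3.6,interpolation=cv2.INTER_CUBIC))
E
```

```text
(no output)
```

View pics/w20c.png

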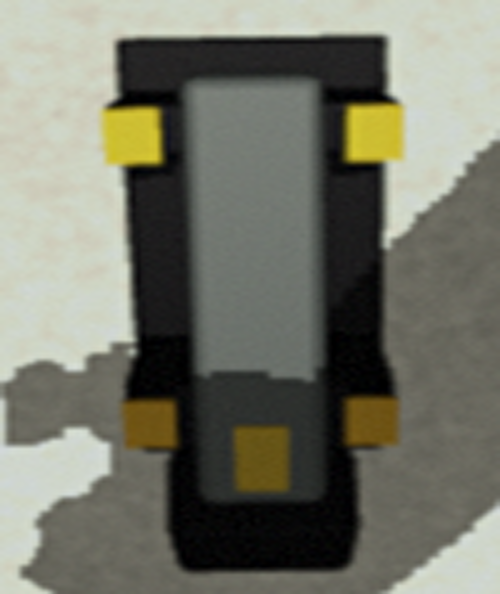

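```bash
cat >>h.py <<'E'
TN=np.array([[0,-.9466,-.3223,.0841],[1,0,0,0],[0,-.3223,.9466,-.1438],[0,0,0,1]])
def camN(P,q,K=np.array([[296.51,0,319.39],[0,296.51,198.4],[0,0,1]])):
    T=np.eye(4);T[:3,:3]=Rn.from_quat(q).as_matrix();T[:3,3]=P;W=np.linalg.inv(T@TN);return dict(K=K,R=W[:3,:3],t=W[:3,3])
E
python3 - <<'E'
from h import *
o=bot.get_obs();cN=camN(o['eef_pos'],o['tool_rot']);c=dict(np.load('c20.npz'))
f=lambda x,y:((x+.5)/5-.5+270,(y+.5)/3.6-.5+100)
for cc in (c,cN):
    H=[ray(cc,f(*p),.091) for p in [(184,77),(322,77),(326,503),(202,503)]]
    a=(H[0]+H[1])/2;b=(H[2]+H[3])/2;print('tail',a.round(4),'front',b.round(4),'len',np.linalg.norm(b-a).round(4),'w',np.linalg.norm(H[0]-H[1]).round(4),np.linalg.norm(H[2]-H[3]).round(4),np.degrees(np.arctan2(b[1]-a[1],b[0]-a[0])))
    Ck=[ray(cc,f(*p),.081) for p in [(132,135),(374,132),(151,422),(371.5,421.5)]]
    ra=(Ck[0]+Ck[1])/2;rb=(Ck[2]+Ck[3])/2;print('rear saddle',ra.round(4),'front saddle',rb.round(4),np.linalg.norm(rb-ra),np.degrees(np.arctan2((rb-ra)[1],(rb-ra)[0])))
E
```

```text
tail [ 0.4293 -0.369   0.091 ] front [ 0.5628 -0.3593  0.091 ] len 0.1339 w 0.0282 0.0289 4.146108204273577
rear saddle [ 0.4463 -0.3681  0.081 ] front saddle [ 0.5385 -0.3612  0.081 ] 0.09253701831325706 4.250789797887795
tail [ 0.4292 -0.3678  0.091 ] front [ 0.5628 -0.358   0.091 ] len 0.1339 w 0.0282 0.0289 4.170917045685374
rear saddle [ 0.4462 -0.3668  0.081 ] front saddle [ 0.5386 -0.3599  0.081 ] 0.09259002894245288 4.275619849035959
```

```bash
python3 - <<'E'
from dn import *
R=down(np.radians(94.2));rel(np.array([.512,-.3617,.061]),R)
E
```

```text
dr [-0.0, 0.0, -0.021] travel [-0.0217, 0.0025, 0.1981] rows>= 4
```

```bash
python3 -m crank '{"dr": [[0,0,-0.021],[0,0,-0.021],[0,0,-0.021],[0,0,-0.021],[0,0,-0.021],[0,0,-0.021],[0,0,-0.021],[0,0,-0.021]], "travel": [[-0.0217,0.0025,0.05],[-0.0217,0.0025,0.1],[-0.0217,0.0025,0.14],[-0.0217,0.0025,0.165],[-0.0217,0.0025,0.185],[-0.0217,0.0025,0.198],[-0.0217,0.0025,0.198],[-0.0217,0.0025,0.198]], "hand": [0.06,0.06,0.06,0.06,0.06,0.06,0.06,0.06]}';python3 - <<'E'
from dn import *
R=down(np.radians(94.2));rel(np.array([.512,-.3617,.061]),R)
snap('wrist','w21.png')
E
```

```text
clock: 33.62
eef_pos: [0.5123, -0.3617, 0.0627]
tool_rot: [-0.037, 0.999, -0.001, 0.001]
ft_force: [-0.1, -0.5, 0.3]
grip_width: 0.0601
dr [-0.002, 0.002, -0.0] travel [0.0003, -0.0, 0.0017] rows>= 1
```

View pics/w21.png

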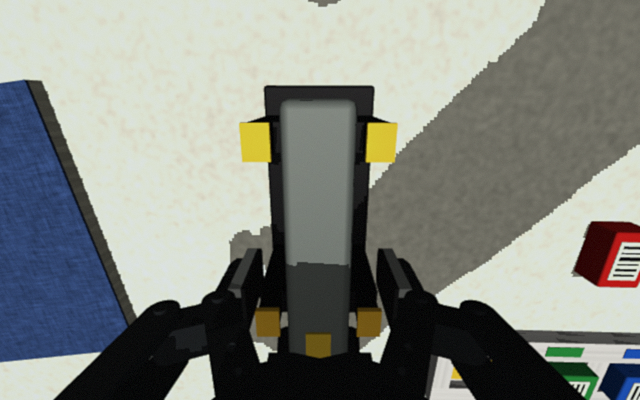

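```bash
python3 -m crank '{"dr": [[0,0,0],[0,0,0],[0,0,0],[0,0,0],[0,0,0],[0,0,0],[0,0,0]], "travel": [[0,0,0.001],[0,0,0.001],[0,0,0.001],[0,0,0.001],[0,0,0.001],[0,0,0.001],[0,0,0.001]], "hand": [0.04,0.02,0,0,0,0,0]}';python3 - <<'E'
from dn import *
o=bot.get_obs();np.savez('sg.npz',P=o['eef_pos'],R=Rn.from_quat(o['tool_rot']).as_matrix())
E
python3 -m crank '{"dr": [[0,0,0],[0,0,0],[0,0,0],[0,0,0],[0,0,0],[0,0,0]], "travel": [[0,0,-0.01],[0,0,-0.03],[0,0,-0.06],[0,0,-0.09],[0,0,-0.1],[0,0,-0.1]], "hand": [0,0,0,0,0,0]}';python3 - <<'E'
from dn import *
snap('wrist','w22.png');snap('scene','s22.png');a=cv2.imread('pics/s22.png');cv2.imwrite('pics/s22c.png',cv2.resize(a[100:280,80:300],None,fx=3.5,fy=3.3))
E
```

```text
clock: 34.55
eef_pos: [0.5121, -0.3616, 0.0617]
tool_rot: [-0.036, 0.999, -0.001, 0.001]
ft_force: [0.1, 0.9, 6.0]
grip_width: 0.0291
clock: 35.3
eef_pos: [0.5116, -0.3612, 0.1608]
tool_rot: [-0.036, 0.999, -0.0, 0.0]
ft_force: [0.2, 1.0, -2.1]
grip_width: 0.0289
```

View pics/w22.png

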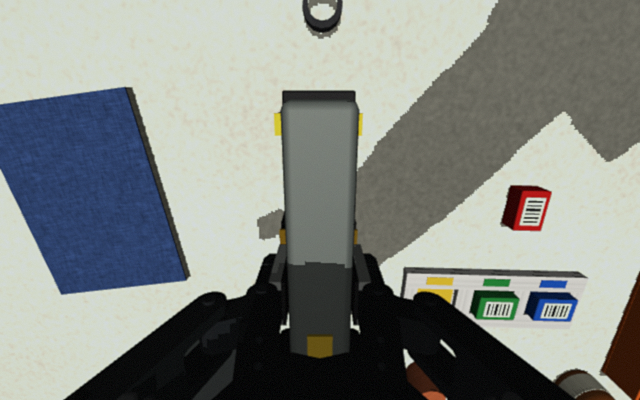

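View pics/s22c.png

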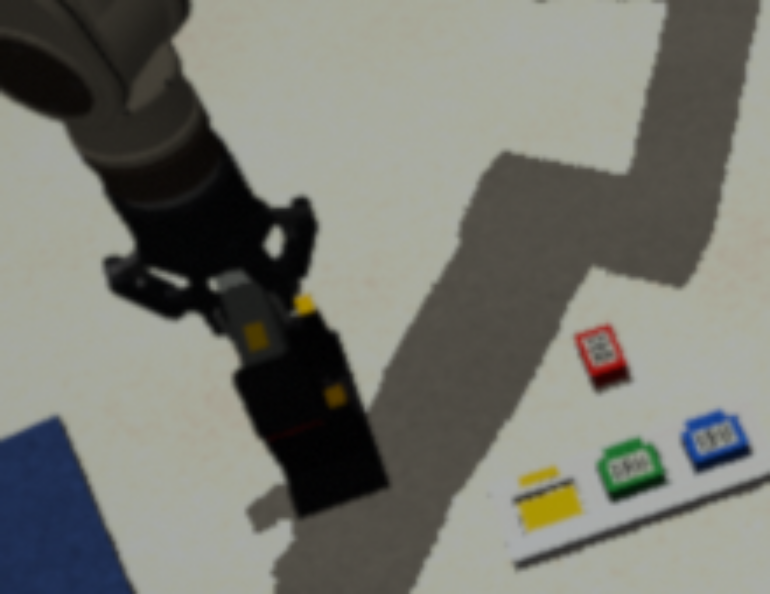

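```bash
python3 - <<'E'
from h import *
a=cv2.imread('pics/w22.png');b=cv2.imread('pics/w21.png')
cv2.imwrite('pics/w22c.png',np.hstack([cv2.resize(b[80:130,265:375],None,fx=3.5,fy=8,interpolation=cv2.INTER_CUBIC),cv2.resize(a[80:130,265:375],None,fx=3.5,fy=8,interpolation=cv2.INTER_CUBIC)]))
K=np.array([[296.51,0,319.39],[0,296.51,198.4],[0,0,1]]);Ti=np.linalg.inv(TN)
for dz in (0,.003,-.003):
  for x,y in((.083,-.015),(.083,.015),(-.05,.015)):
    p=Ti@np.array([x,y,-.0293+dz,1]);u=K@p[:3];print(dz,x,(u[:2]/u[2]).round(1))
E
```

```text
0 0.083 [278.5 100.6]
0 0.083 [360.3 100.6]
0 -0.05 [348.7 374.5]
0.003 0.083 [279.5 100.5]
0.003 0.083 [359.2 100.5]
0.003 -0.05 [348.2 369.4]
-0.003 0.083 [277.4 100.7]
-0.003 0.083 [361.4 100.7]
-0.003 -0.05 [349.3 379.8]
```

View pics/w22c.png

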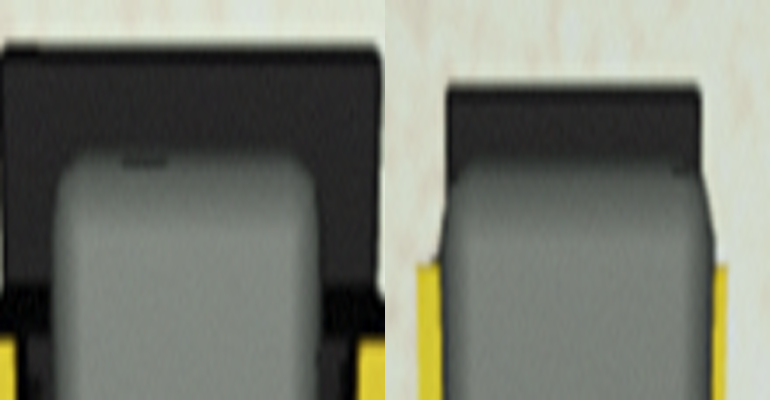

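```bash
cat >scan.py <<'E'
from dn import *
g=np.load('sg.npz');Rs=Rz(np.radians(4.2));Os=np.array([.501,-.3622,.065])
# scanner in tool
tR=g['R'].T@Rs;tp_=g['R'].T@(Os-g['P'])
def tool_for(label,yaw,d=.08):
    R=Rz(yaw);bx=R@np.array([1,0,-1])/np.sqrt(2);b=label-d*bx;O=b-R@np.array([.095,0,-.018])
    RT=R@tR.T;return O-RT@tp_,RT
def check(label):
    o=bot.get_obs();RT=Rn.from_quat(o['tool_rot']).as_matrix();R=RT@tR;O=o['eef_pos']+RT@tp_
    b=O+R@np.array([.095,0,-.018]);Rb=R@Ry(np.pi/4);print('label in beam',(Rb.T@(label-b)).round(4),'beam z above label',(b-label)[2].round(3),'scanner',O.round(4),np.degrees(Rn.from_matrix(R).as_rotvec()).round(2))
LB=np.array([.6357,-.087,.028]);LG=np.array([.6388,-.152,.028])
E
python3 - <<'E'
from scan import *
q=bot.get_obs()['joint_pos']
for L in (LB,LG):
  for y in (0,4.2):
    P,R=tool_for(L,np.radians(y));print(P.round(4),ik(P,R,q));rel(P,R)
E
```

```text
[ 0.4952 -0.0872  0.0993] (array([-0.17359307,  0.34340811, -0.21630717,  1.00903815, -0.00128863,
       -0.17319679]), np.float64(1.3368457549553881e-11))
dr [0.003, -0.003, 0.073] travel [-0.0046, 0.2737, 0.0602] rows>= 5
[ 0.4956 -0.0975  0.0993] (array([-0.19363886,  0.34736063, -0.21039078,  1.01089079, -0.00109259,
       -0.26654627]), np.float64(7.901749126112384e-12))
dr [0.003, -0.004, 0.0] travel [-0.0042, 0.2634, 0.0602] rows>= 5
[ 0.4983 -0.1522  0.0993] (array([-0.29589774,  0.37561422, -0.16754414,  1.02545311, -0.00102977,
       -0.29550127]), np.float64(2.9210841576596356e-13))
dr [0.003, -0.003, 0.073] travel [-0.0029, 0.2086, 0.0602] rows>= 4
[ 0.4987 -0.1625  0.0993] (array([-3.14559596e-01,  3.81722140e-01, -1.58155613e-01,  1.02864838e+00,
       -8.24769050e-04, -3.87466763e-01]), np.float64(1.277639431353118e-13))
dr [0.003, -0.004, 0.0] travel [-0.0026, 0.1983, 0.0601] rows>= 4
```

```bash
python3 -m crank '{"dr": [[0,0,0.073],[0,0,0.073],[0,0,0.073],[0,0,0.073],[0,0,0.073],[0,0,0.073],[0,0,0.073],[0,0,0.073],[0,0,0.073],[0,0,0.073]], "travel": [[-0.001,0.05,0],[-0.002,0.1,0],[-0.0035,0.16,0],[-0.0046,0.22,0],[-0.0046,0.26,0.02],[-0.0046,0.2737,0.04],[-0.0046,0.2737,0.06],[-0.0046,0.2737,0.06],[-0.0046,0.2737,0.06],[-0.0046,0.2737,0.06]], "hand": [0,0,0,0,0,0,0,0,0,0]}';python3 - <<'E'
from scan import *
check(LB);snap('wrist','w23.png');snap('scene','s23.png');a=cv2.imread('pics/s23.png');cv2.imwrite('pics/s23c.png',cv2.resize(a[130:280,180:340],None,fx=4.5,fy=4))
E
```

```text
clock: 36.65
eef_pos: [0.4968, -0.0883, 0.1014]
tool_rot: [0.0, 1.0, -0.0, 0.001]
ft_force: [0.3, 0.5, -0.8]
grip_width: 0.029
label in beam [ 0.0804  0.0011 -0.0027] beam z above label 0.059 scanner [ 0.4858 -0.0881  0.1047] [ 0.05 -0.01 -0.02]
```

View pics/s23c.png

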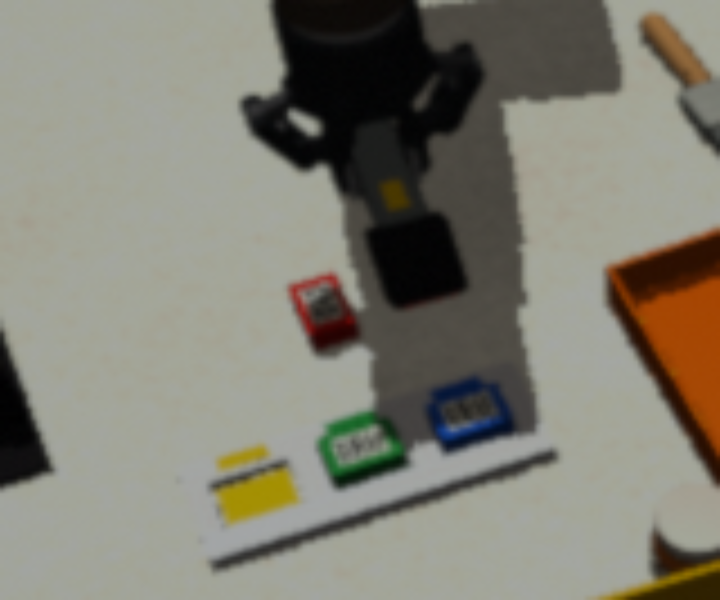

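View pics/w23.png

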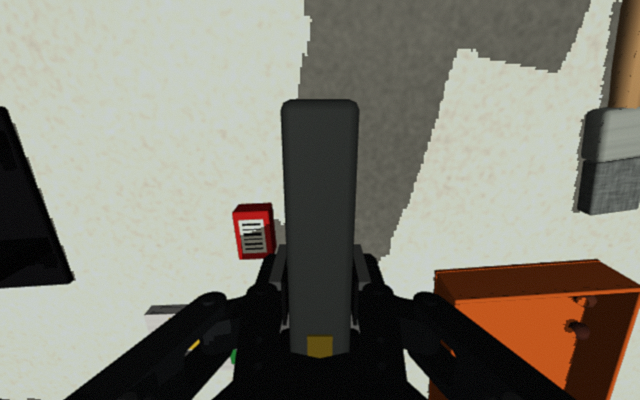

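```bash
python3 - <<'E'
from scan import *
s=snap('scene')
for X in ((.5808,-.0882,.0867),(.5808,-.065,.0867),(.5808,-.111,.0867),LB,LG): print((( proj(s,X)-[180,130])*[4.5,4]).round(0))
check(LB)
E
python3 -m crank '{"dr": [[0,0,0],[0,0,0],[0,0,0],[0,0,0],[0,0,0],[0,0,0],[0,0,0],[0,0,0],[0,0,0],[0,0,0]], "travel": [[-0.001,0.001,0.002],[-0.001,0.001,0.002],[-0.001,0.001,0.002],[-0.001,0.001,0.002],[-0.001,0.001,0.002],[-0.001,0.001,0.002],[-0.001,0.001,0.002],[-0.001,0.001,0.002],[-0.001,0.001,0.002],[-0.001,0.001,0.002]], "hand": [0,0,0,0,0,0,0,0,0,0]}'
```

```text
[428. 293.]
[468. 282.]
[390. 303.]
[468. 408.]
[360. 443.]
label in beam [ 0.0804  0.001  -0.0025] beam z above label 0.059 scanner [ 0.4856 -0.088   0.1046] [ 0.05 -0.   -0.01]
clock: 38.05
eef_pos: [0.4972, -0.0869, 0.0987]
tool_rot: [0.0, 1.0, -0.0, 0.0]
ft_force: [-1.0, 0.9, -1.1]
grip_width: 0.0292
```

```bash
python3 -m crank '{"dr": [[0,0,0],[0,0,0],[0,0,0],[0,0,0],[0,0,0],[0,0,0],[0,0,0],[0,0,0]], "travel": [[0,0,0],[0,0,0],[0,0,0],[0,0,0],[0,0,0],[0,0,0],[0,0,0],[0,0,0]], "hand": [0,0,0,0,0,0,0,0]}';python3 - <<'E'
from scan import *
check(LB);rel(*tool_for(LG,0))
E
```

```text
clock: 39.05
eef_pos: [0.4972, -0.0869, 0.0987]
tool_rot: [0.0, 1.0, -0.0, 0.0]
ft_force: [-0.4, 0.9, -1.6]
grip_width: 0.0292
label in beam [ 0.0781 -0.0005 -0.0008] beam z above label 0.056 scanner [ 0.4862 -0.0867  0.102 ] [0.06 0.07 0.02]
dr [0.001, -0.001, 0.0] travel [-0.0011, -0.0653, -0.0005] rows>= 2
```

```bash
python3 -m crank '{"dr": [[0,0,0],[0,0,0],[0,0,0],[0,0,0],[0,0,0],[0,0,0],[0,0,0],[0,0,0],[0,0,0],[0,0,0]], "travel": [[-0.0005,-0.025,0],[-0.001,-0.05,0],[-0.001,-0.065,0],[-0.001,-0.065,0],[-0.001,-0.065,0],[-0.001,-0.065,0],[-0.001,-0.065,0],[-0.001,-0.065,0],[-0.001,-0.065,0],[-0.001,-0.065,0]], "hand": [0,0,0,0,0,0,0,0,0,0]}';python3 - <<'E'
from scan import *
check(LG);snap('scene','s24.png');a=cv2.imread('pics/s24.png');cv2.imwrite('pics/s24c.png',cv2.resize(a[130:280,180:340],None,fx=4.5,fy=4))
E
python3 -m crank '{"dr": [[0,0,0],[0,0,0],[0,0,0],[0,0,0],[0,0,0],[0,0,0],[0,0,0],[0,0,0],[0,0,0],[0,0,0]], "travel": [[0,0,0],[0,0,0],[0,0,0],[0,0,0],[0,0,0],[0,0,0],[0,0,0],[0,0,0],[0,0,0],[0,0,0]], "hand": [0,0,0,0,0,0,0,0,0,0]}';python3 - <<'E'
from scan import *
check(LG);g=np.load('sg.npz');rel(g['P']+[0,0,.1],g['R'])
E
```

```text
clock: 40.3
eef_pos: [0.4982, -0.1519, 0.0987]
tool_rot: [0.0, 1.0, -0.0, 0.0]
ft_force: [0.6, -0.3, -1.7]
grip_width: 0.0294
label in beam [ 0.0796 -0.0005  0.0006] beam z above label 0.056 scanner [ 0.4871 -0.1516  0.102 ] [0.06 0.07 0.02]
clock: 41.6
eef_pos: [0.4982, -0.1519, 0.0987]
tool_rot: [0.0, 1.0, -0.0, 0.0]
ft_force: [0.3, -0.0, -1.1]
grip_width: 0.0294
label in beam [ 0.0796 -0.0005  0.0007] beam z above label 0.056 scanner [ 0.4871 -0.1517  0.102 ] [0.06 0.07 0.02]
dr [0.001, -0.001, -0.073] travel [-0.0139, -0.2098, -0.0629] rows>= 4
```

View pics/s24c.png

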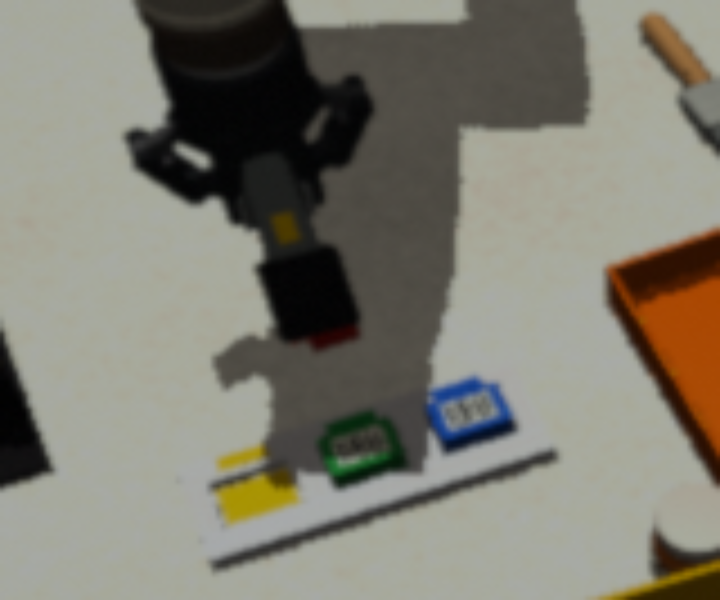

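```bash
python3 -m crank '{"dr": [[0,0,0],[0,0,-0.02],[0,0,-0.073],[0,0,-0.073],[0,0,-0.073],[0,0,-0.073],[0,0,-0.073],[0,0,-0.073],[0,0,-0.073],[0,0,-0.073]], "travel": [[-0.001,0,-0.04],[-0.003,-0.01,-0.063],[-0.006,-0.05,-0.063],[-0.01,-0.1,-0.063],[-0.012,-0.15,-0.063],[-0.0139,-0.19,-0.063],[-0.0139,-0.21,-0.063],[-0.0139,-0.21,-0.063],[-0.0139,-0.21,-0.063],[-0.0139,-0.21,-0.063]], "hand": [0,0,0,0,0,0,0,0,0,0]}';python3 - <<'E'
from scan import *
g=np.load('sg.npz');rel(g['P']+[0,0,.02],g['R']);rel(g['P']+[0,0,.001],g['R'])
snap('wrist','w25.png')
E
```

```text
clock: 42.85
eef_pos: [0.5122, -0.3607, 0.1619]
tool_rot: [-0.037, 0.999, -0.0, 0.0]
ft_force: [0.4, 0.3, -1.2]
grip_width: 0.0294
dr [0.001, -0.001, 0.001] travel [0.0002, -0.0009, 0.0802] rows>= 2
dr [0.001, -0.001, 0.001] travel [0.0002, -0.0009, 0.0992] rows>= 2
```

View pics/w25.png

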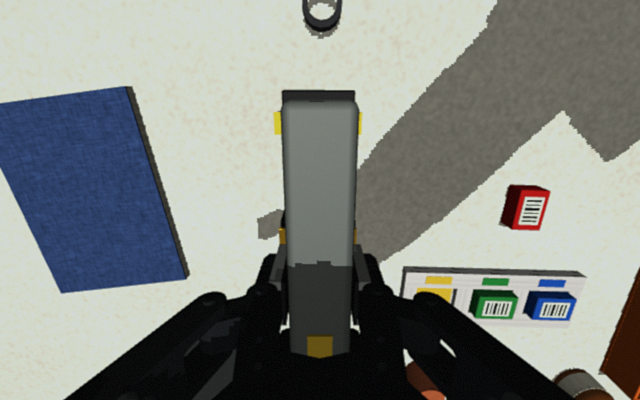

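Same view as after the lift, so no slip. Lowering.

```bash
python3 -m crank '{"dr": [[0,0,0],[0,0,0],[0,0,0],[0,0,0],[0,0,0],[0,0,0],[0,0,0],[0,0,0],[0,0,0]], "travel": [[0,-0.001,0.03],[0,-0.001,0.06],[0,-0.001,0.075],[0,-0.001,0.083],[0,-0.001,0.09],[0,-0.001,0.095],[0,-0.001,0.099],[0,-0.001,0.1],[0,-0.001,0.1]], "hand": [0,0,0,0,0,0,0,0,0]}';python3 - <<'E'
from scan import *
g=np.load('sg.npz');rel(g['P'],g['R'])
E
```

```text
clock: 44.02
eef_pos: [0.5123, -0.363, 0.062]
tool_rot: [-0.036, 0.999, -0.0, 0.0]
ft_force: [-0.1, 0.5, -2.3]
grip_width: 0.0291
dr [0.001, -0.001, -0.0] travel [0.0001, 0.0014, 0.0003] rows>= 1
```

```bash
python3 -m crank '{"dr": [[0,0,0],[0,0,0],[0,0,0],[0,0,0]], "travel": [[0,0.0014,0],[0,0.0014,0.0005],[0,0.0014,0.001],[0,0.0014,0.0012]], "hand": [0,0,0,0]}';python3 -m crank '{"dr": [[0,0,0],[0,0,0],[0,0,0],[0,0,0],[0,0,0],[0,0,0]], "travel": [[0,0,0],[0,0,0],[0,0,0],[0,0,0],[0,0,0],[0,0,0]], "hand": [0.03,0.04,0.05,0.06,0.06,0.06]}';python3 -m crank '{"dr": [[0,0,0],[0,0,0],[0,0,0],[0,0,0],[0,0,0],[0,0,0],[0,0,0],[0,0,0]], "travel": [[0,0,-0.02],[0,0,-0.06],[0,0,-0.11],[0,0,-0.16],[0,0,-0.2],[0.021,-0.0025,-0.2],[0.021,-0.0025,-0.2],[0.021,-0.0025,-0.2]], "hand": [0.06,0.06,0.06,0.06,0.06,0.06,0.06,0.06]}';python3 - <<'E'
from scan import *
snap('wrist','w26.png');a=cv2.imread('pics/w26.png');cv2.imwrite('pics/w26c.png',cv2.resize(a[100:265,270:370],None,fx=5,fy=3.6,interpolation=cv2.INTER_CUBIC))
E
```

```text
clock: 44.52
eef_pos: [0.5123, -0.3615, 0.0617]
tool_rot: [-0.037, 0.999, -0.0, 0.001]
ft_force: [-2.4, 2.0, 5.7]
grip_width: 0.0291
clock: 45.28
eef_pos: [0.5121, -0.3616, 0.0606]
tool_rot: [-0.036, 0.999, -0.0, 0.0]
ft_force: [0.9, 0.5, -0.6]
grip_width: 0.0598
clock: 46.28
eef_pos: [0.4912, -0.3652, 0.26]
tool_rot: [-0.036, 0.999, 0.0, -0.0]
ft_force: [-0.3, 1.0, 0.7]
grip_width: 0.0597
```

View pics/w26c.png

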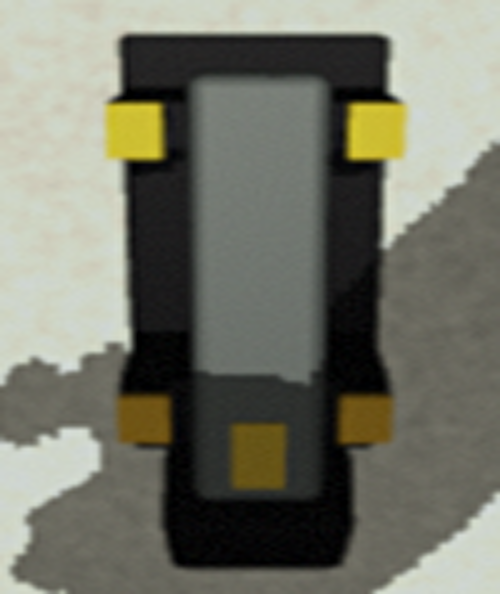

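View pics/w26.png

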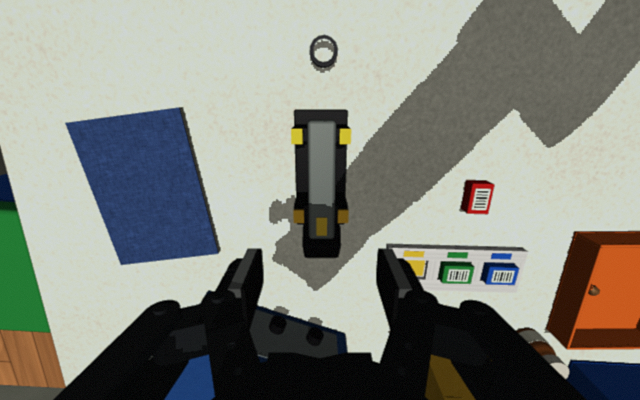

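```bash
python3 - <<'E'
from scan import *
snap('scene','s27.png');a=cv2.imread('pics/s27.png');cv2.imwrite('pics/s27c.png',cv2.resize(a[120:320,190:450],None,fx=3,fy=3,interpolation=cv2.INTER_CUBIC))
snap('top','t27.png')
E
```

```text
(no output)
```

View pics/s27c.png

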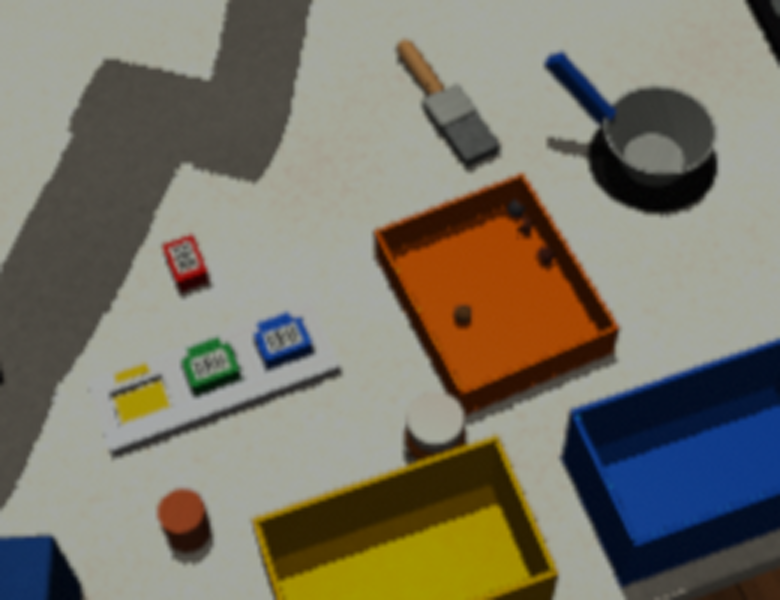

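View pics/t27.png

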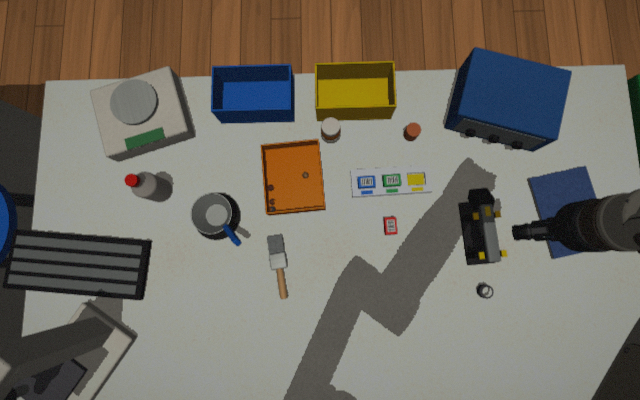

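```bash
python3 -c "
from workcell import job,bot
print(job.job_done(),bot.get_obs()['clock'])"
```

```text
the job is handed in; nothing more can be done
the job is handed in; nothing more can be done
```

I did the whole job and handed it in at about 46 s on the robot's clock; no verdict came back.

- **Pan and chips:** I tipped the pan to about 118° over the orange tray and stood it back on its mat. The last scene picture shows four chips in the tray and the pan empty and upright on the mat.
- **Blocks:** Only green and blue were there. I saw no yellow block in any view, and I left the red look-alike alone. Both blocks went down to the expected height (tool tip at 17.5 and 17.7 mm), and they look flat in their own pockets in the last pictures.
- **Scans:** I held the beam on the blue label, then the green, for over 2 s each. By my calculation the distances were 78 and 80 mm and the beam was within 1 mm of each label's centre. I had no reading from the scanner itself, but the label positions and the blue aim matched the scene picture to about a pixel or two.
- **Scanner:** It is back in both cradle notches, and the wrist picture matches the one taken before I picked it up.
- **The rest:** The jar, bottle, core and brush show no visible shift in the first and last pictures.
- **Disagreement:** The wrist camera's stated sideways offset changed by up to about 3 mm between poses. I took it as zero for the later fits, which the picture of the centred block in the gripper supported.

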